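# Lay out the repair parts in the cupboard tray

## Robot

A 7-joint arm with a two-finger parallel gripper is mounted at the origin on the work surface. World frame = base frame: x ahead of the robot, y to its left, z up, the work surface at z = 0. Lengths are in m, angles in rad, forces in N, time in s.
With the tool pointing down it reaches from about 0.425 to 0.875 m from the base axis. Payload 4.7 kg.
Tool frame: the origin (TCP) lies on the centre line of the jaws, within the pads' length; the fingertips stand 8 mm ahead of it and the grasp point (between the pads) lies 11 mm behind it; z points along the fingers, y is the direction in which the jaws open and shut (so a half turn about z gives the same grasp; the last joint's range is limited). The gripper opens to 87 mm and grips with 3 to 60 N. Pads are 19 mm wide; open, the fingers measure 117 mm over their backs; the gripper's body (75 mm by 190 mm) begins 51 mm behind the grasp point.
Start: joints at [1.228, 0.321, -0.07, 1.45, 0.023, 1.371, -0.057], TCP at [0.227, -0.609, 0.231] pointing down, gripper open.
Joint ranges: [-2.86, 2.86], [-0.3, 2.09], [-1.38, 1.24], [0.06, 2.45], [-1.56, 4.7], [0.09, 2.05], [-2.69, 2.69]. Speed limits (rad/s): [2.57, 2.57, 3.14, 3.14, 3.14, 3.14, 3.14].

## Interface

Orientations are given as a rotation vector (axis times angle).
In Python, from bench import ctrl, cams, workorder gives the robot as it stands. The module is installed in compiled form; this text tells all that it offers.
- The arm moves only by the tool carry_out, never from a script. Its argument "rows" is a list of rows, each an object with "offset": the shift along the tool's x, y, z in m, a list of three; "rot": the turn, a rotation vector about the tool's x, y, z in degrees, a list of three; "gripper": the opening, from 0 (shut) to 1 (fully open). In form: [{"offset": [dx, dy, dz], "rot": [rx, ry, rz], "gripper": gripper}, ...]. A call has 1 to 10 rows; each row shifts and turns the commanded pose from where the row before left it, along the tool's axes as they then stand; what a row does not reach is not made up. A row lasts 1/8 s, in which the tool goes at most 62.5 mm and 10.7 degrees, less where a joint would pass 70% of its speed; a pose out of reach is approached as far as the arm can. A call is refused whole if a number of a shift passes 0.0625 or a number of a turn 10.7, either way. A call with a gripper value outside its range is refused whole. The fingers move at their own pace and stop on an object; "grip_force" is the grip in N (left out, the last holds). Time passes only in rows, so rows that do not move let the fingers close. It gives the time, the measured TCP pose, the force and the opening at its end, in the units of the state.
- ctrl.get_state(): the state, without advancing time (a new reading comes with each control period).
- cams.get_image(name): name is "scene" or "top" or "wrist"; returns a dict with "img" (480x640x3 uint8, red, green, blue), "vfov" (degrees; the focal length in pixels is half the picture's height over the tangent of half this angle, whatever the lens; pixels are square), "cx", "cy" (the principal point, pixels), "R" (3x3) and "t" (3): a world point X has camera coordinates R X + t. Camera axes: x right, y down, z forward; pixel columns grow to the right and rows downward; lengths in m; the calibration is good to about 2 mm. A picture is of the moment at which its call begins. There is no depth.
- workorder.close_job(): hands the job in, once; it reports no verdict.
The state is a dict: "time": time; "joint_positions": joint angles; "qd": joint speeds; "joint_torque": joint torques, N m; "position": TCP position; "tool_rot": TCP orientation; "ft_force": force on the tool from outside, world axes, zero at the start; "torque": the same for the moment, N m; "grip_width": opening from 0.0 (shut) to 1.0 (fully open).
Only numpy, scipy, OpenCV 4.12 (cv2) and the standard library are available. Lean on these libraries where they do the work, as an engineer would, in place of code of your own. Each camera call takes 0.05 s, during which the arm holds its last target.

## Task

Lay out the parts for the bathroom repair in the flat three-part tray, each flat on the tray the way up it is now and centred in its own compartment: the white ceramic hinge cover in the end compartment nearest the hinged steel box, the blue tee fitting in the middle one beside it, and the black shower holder in the end one farthest from the box. Then lay the larger of the two chrome nuts flat and centred on top of the hinge cover. Leave everything else on the shelf where it is.

Things in the scene. Friction and masses are not known exactly. Their poses are not given: they have to be found in the camera images.
- tray: Fixed flat white tray with grey ribs, 116 mm (x) by 304 mm (y), lying on the shelf, its long side roughly across the robot's view. Three equal compartments in a row along its y, each 96 mm (y) by 108 mm (x) inside; their centres lie at y = -100, 0 and +100 mm, x = 0. Floor 4 mm above the shelf, ribs 4 mm wide, tops 8 mm above the shelf. Origin: centre of the underside, on the shelf.
- lidbox: Fixed stainless box with hinged lid held shut by a spring clip, 94 by 114 mm and 56 mm high, standing off one end of the tray (off its +y or its -y end, it changes). Only a landmark. Origin: centre of the underside.
- cover_center (a point): White ceramic toilet-seat hinge cover: round cap 46 mm across and 26 mm high with flat top (44 mm across), foot flange 52 mm across and 5 mm high, and a low tab (14 mm wide, 9 mm high) reaching to 38 mm from the axis along +x. Stands on its flange. Point: on the cap's axis, 13 mm above its underside; z up. About 90 g.
- tee_center (a point): Blue plastic pipe tee lying flat: straight run 54 mm long along y with its axis at x = -4 mm, side branch along +x ending at x = +34 mm; three end collars of 30 mm diameter, pipe 25 mm. Can be gripped across the two run ends (54 mm, along y). Point: centre of its outline nearly at the centre of mass, on the level of the pipe axes, 15 mm above its underside; z up. About 45 g.
- holder_center (a point): Black plastic hand-shower holder, standing on its round foot (52 mm across, 8 mm high): a short stem carries a C-shaped socket, 39 mm across outside, from 18 to 44 mm above the underside, its slot open to +x; grip it across y. Point: on the axis, 22 mm above the underside (total height 44 mm); z up. About 60 g.
- nut_center (a point): The larger chrome hexagon nut, lying flat: 36 mm across flats, 16 mm high, 21 mm hole. Flats face +x, -x and every 60 degrees. Point: its centre, 8 mm above its underside; z up. About 70 g.
- small_nut_center (a point): The smaller chrome hexagon nut (bystander): 22 mm across flats, 10 mm high. Point: its centre. Stays where it is.
- reel_center (a point): Grey reel of white thread-seal tape lying flat (bystander): 54 mm across, 16 mm high. Point: its centre. Stays where it is.
There are look-alikes about, which are no part of the job. Of the things shaped like the part that bears tee_center, the blue one is meant. Leave any purple look-alike of the part that bears nut_center alone.

How it is judged:
At the end, for the whole second after the job is handed in: Cover in the end compartment by the box, tee in the middle, holder at the other end: each within 15 mm of centre along tray x and y, on the floor (4 mm), tilt under 0.12 rad; larger nut flat on the cover (4 mm, 0.12 rad) within 10 mm of its axis; all released, at rest (((y of lidbox in the frame of tray above 0 m and y of cover_center in the frame of tray between 0.085 and 0.115 m and y of holder_center in the frame of tray between -0.115 and -0.085 m) or (y of lidbox in the frame of tray below 0 m and y of cover_center in the frame of tray between -0.115 and -0.085 m and y of holder_center in the frame of tray between 0.085 and 0.115 m)) and y of tee_center in the frame of tray between -0.015 and 0.015 m and x of cover_center in the frame of tray between -0.015 and 0.015 m and z of cover_center in the frame of tray between 0.013 and 0.021 m and x of tee_center in the frame of tray between -0.015 and 0.015 m and z of tee_center in the frame of tray between 0.015 and 0.023 m and x of holder_center in the frame of tray between -0.015 and 0.015 m and z of holder_center in the frame of tray between 0.022 and 0.03 m and horizontal distance between nut_center and cover_center below 0.01 m and z of nut_center in the frame of tray between 0.034 and 0.042 m and angle between each of cover_center, tee_center, holder_center, nut_center's own z axis and vertical below 0.12 rad and linear speed of each of cover, tee, holder, nut below 0.01 m/s and contact force between the fingers and cover below 0.05 N and contact force between the fingers and tee below 0.05 N and contact force between the fingers and holder below 0.05 N and contact force between the fingers and nut below 0.05 N); the robot touches nothing.
It fails at once if the small nut is moved more than 30 mm (distance of small_nut_center from where it was at the start of the episode above 0.03 m).
It fails at once if the tape reel is moved more than 30 mm (distance of reel_center from where it was at the start of the episode above 0.03 m).
It also fails if it takes over 112 s, if anything falls off the work surface, if the arm or the gripper's body presses on something with over 40 N, if the wrist force passes 120 N, or if a joint passes its speed limit or range.

## Working session

There is one attempt and no reset: what is moved stays moved. The work goes in short steps, Python scripts to look and compute and a tool call to move; the robot and the scene stay as the last step left them, time stands still between calls to the robot, and variables do not carry over. Pictures are saved under pics/ and viewed, and the job is handed in when it is done.

Besides the shell and the picture viewer there is one more tool, called after "Emit:" by a JSON object that holds its "api" and its "payload". carry_out: Moves the arm, as the interface text tells. Its arguments: {"type":"object","properties":{"rows":{"type":"array"},"grip_force":{"type":"number"}},"required":["rows"]}

```bash
mkdir -p pics; python3 - <<'E'
from bench import ctrl, cams
import cv2
s=ctrl.get_state()
for k,v in s.items(): print(k,v)
for n in ["scene","top","wrist"]:
    d=cams.get_image(n); cv2.imwrite(f"pics/{n}0.png",d["img"][:,:,::-1]); print(n,d["vfov"],d["cx"],d["cy"],d["R"],d["t"])
E
```

```text
time 0.0
joint_positions [ 1.22811327  0.32181915 -0.07010146  1.45172444  0.02260427  1.37080004
 -0.05687828]
qd [-2.76398473e-05 -8.02912718e-04  6.83313772e-04 -1.40163682e-04
  1.39528508e-03 -1.64300120e-03  1.73949078e-04]
joint_torque [ 1.95732214e-04 -4.91278267e+01 -4.03824728e-01 -3.12525880e+01
 -6.40644087e-02  4.36417444e-02  1.63689224e-04]
position [ 0.22678466 -0.60855263  0.22943932]
tool_rot [-3.08983539e+00 -5.57234755e-01  7.01130609e-04]
ft_force [-0.51597146 -0.20040468  0.50487   ]
torque [-0.01299464 -0.02409197  0.00644356]
grip_width 1.0006158110156047
scene 48.45916190199167 313.98667970697295 241.17040366439178 [[ 0.14645867  0.98901745 -0.01985823]
 [ 0.67583941 -0.11470041 -0.7280693 ]
 [-0.72235099  0.09321109 -0.68521584]] [-0.05192824 -0.27817414  1.39901786]
top 57.68420322065438 321.94173123123267 237.75551323548774 [[-0.02128705 -0.99976694 -0.00359651]
 [-0.99518024  0.02153355 -0.09566916]
 [ 0.09572431  0.00154266 -0.99540669]] [-0.03779447  0.45213237  0.93298717]
wrist 59.78380476200847 313.11906768894886 245.90586213212535 [[ 0.34899073 -0.93712407 -0.00198821]
 [-0.9084945  -0.33884781  0.24458107]
 [-0.22987651 -0.08355025 -0.96962681]] [-0.64956955 -0.0292634   0.38848724]
```

View pics/scene0.png

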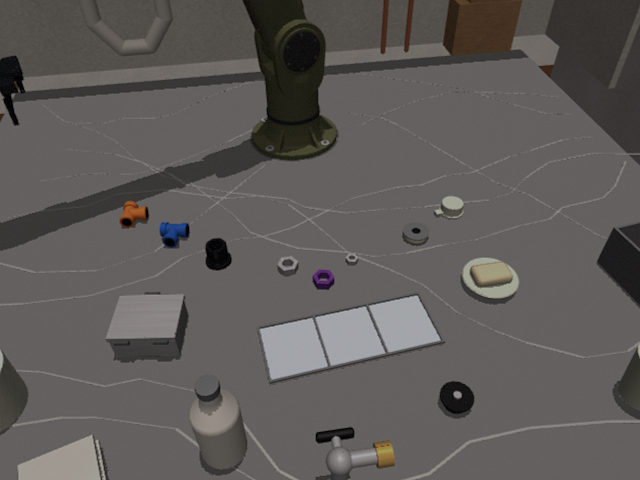

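View pics/top0.png

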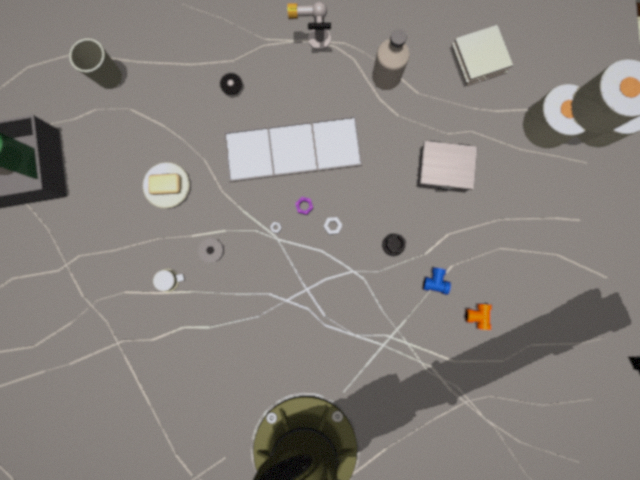

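View pics/wrist0.png

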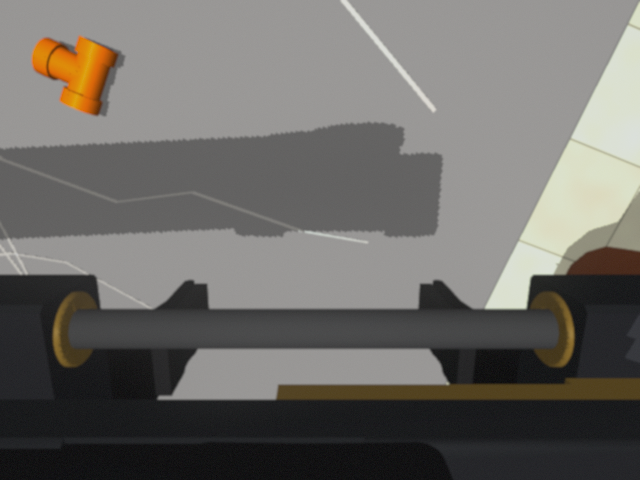

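```bash
cat > h.py <<'E'
import numpy as np, cv2
from bench import ctrl, cams
def f(d): return 240/np.tan(np.radians(d["vfov"]/2))
def cal(d): return f(d),d["cx"],d["cy"],np.array(d["R"]),np.array(d["t"])
def p2w(d,u,v,z):
    F,cx,cy,R,t=cal(d); r=R.T@np.array([(u-cx)/F,(v-cy)/F,1]); c=-R.T@t
    return c+r*(z-c[2])/r[2]
def w2p(d,X):
    F,cx,cy,R,t=cal(d); c=R@np.array(X)+t; return c[0]/c[2]*F+cx,c[1]/c[2]*F+cy
def crop(im,u0,v0,w,h,k,name):
    c=im[v0:v0+h,u0:u0+w,::-1]; c=cv2.resize(c,None,fx=k,fy=k,interpolation=cv2.INTER_CUBIC)
    for i in range(0,w,10):
        cv2.putText(c,str(u0+i),(i*k,8),0,0.3,(0,255,255),1); cv2.line(c,(i*k,0),(i*k,c.shape[0]),(0,255,255) if i%50==0 else (90,140,90),1) if k>0 else 0
    for j in range(0,h,10):
        cv2.putText(c,str(v0+j),(0,j*k+8),0,0.3,(0,255,255),1); cv2.line(c,(0,j*k),(c.shape[1],j*k),(90,140,90),1)
    cv2.imwrite("pics/"+name,c)
E
python3 - <<'E'
from h import *
import json,pickle
d={n:cams.get_image(n) for n in["top","scene"]}
pickle.dump(d,open("d0.pkl","wb"))
im=d["top"]["img"]
crop(im,220,110,150,110,5,"c1.png")
crop(im,380,220,120,110,6,"c2.png")
crop(im,140,190,210,110,3,"c3.png")
crop(d["scene"]["img"],250,290,200,95,4,"c4.png")
E
```

```text
(no output)
```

View pics/c1.png

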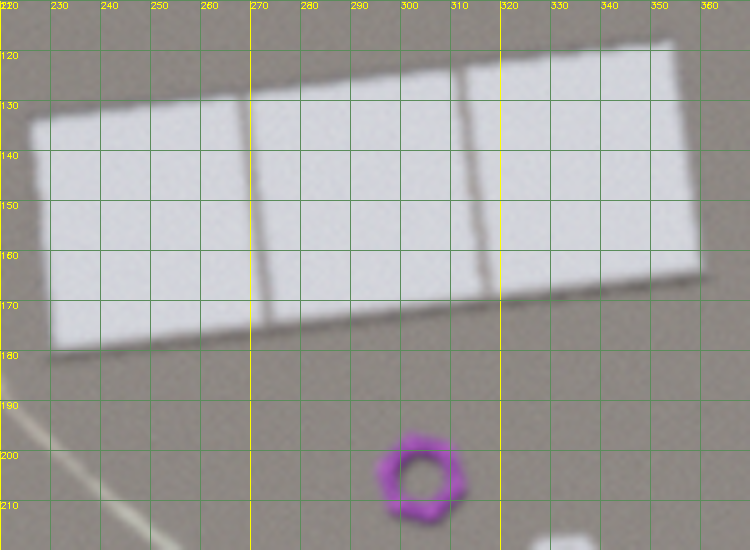

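View pics/c2.png

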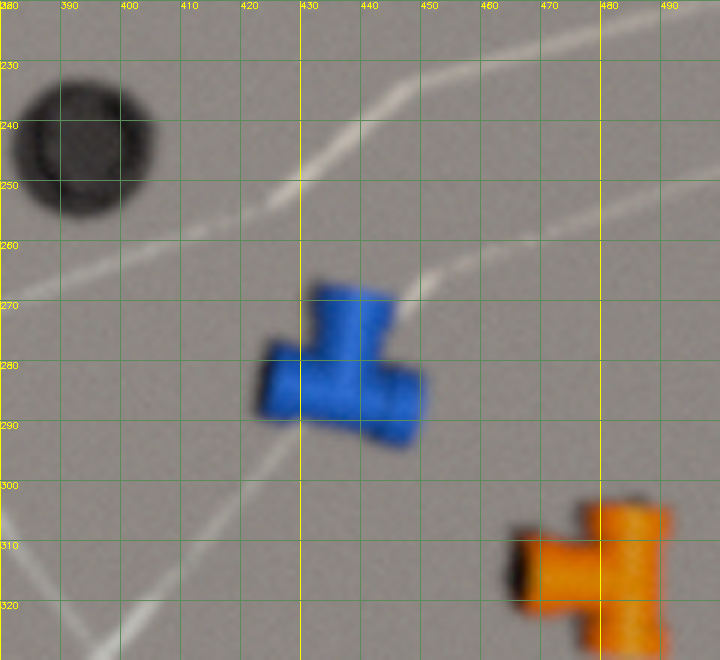

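View pics/c3.png

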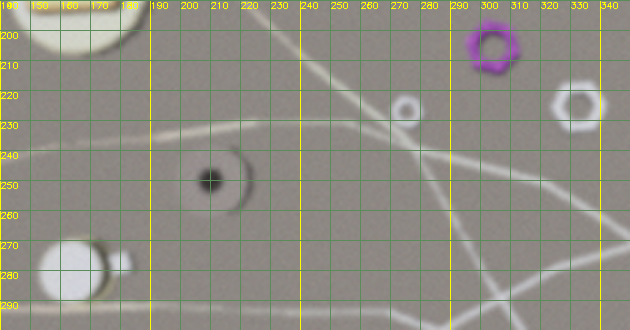

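View pics/c4.png

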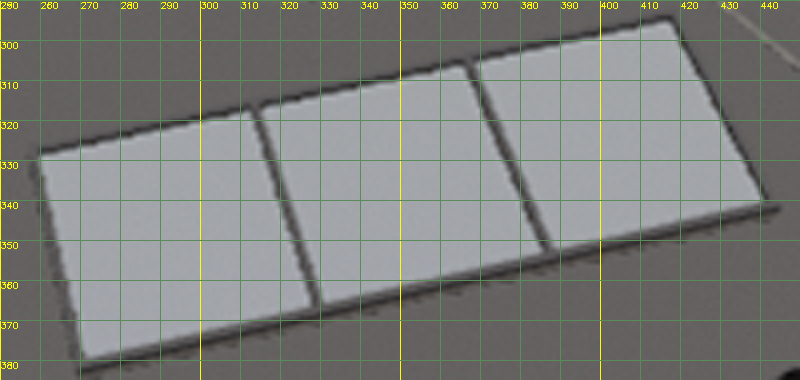

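```bash
python3 - <<'E'
from h import *
import pickle
d=pickle.load(open("d0.pkl","rb"))
T,S=d["top"],d["scene"]
for D,ps in((T,[(226.5,134),(353.5,118.5),(360,164.5),(231,180)]),(S,[(259.5,328),(415.5,294.5),(441,340.5),(270.5,380)])):
    P=np.array([p2w(D,u,v,.005)for u,v in ps]); print(P.round(4).tolist(), "ctr",P.mean(0), [round(np.linalg.norm(P[i]-P[(i+1)%4]),4) for i in range(4)], [np.degrees(np.arctan2(*(P[b]-P[a])[:2])) for a,b in((0,1),(3,2))])
print("Tcoverflat",p2w(T,163.5,280.5,.026),p2w(T,180,277.5,.009))
print("nut",p2w(T,333,225.3,.016),"purple",p2w(T,304.5,206,.016),"small",p2w(T,275.7,227,.01),"reel",p2w(T,210,250.5,.016))
print("holder top",p2w(T,394,244.5,.044),p2w(T,393,244.5,.008))
for u,v in [(438.5,268.5),(424.5,284),(449,287.5)]: print("tee",p2w(T,u,v,.022))
print("box",p2w(T,448,165,.056))
im=S["img"]
crop(im,110,190,220,90,3,"s1.png");crop(im,270,240,100,60,7,"s2.png");crop(im,390,180,140,80,5,"s3.png")
E
```

```text
[[0.6954, 0.1653, 0.005], [0.7253, -0.1255, 0.005], [0.6176, -0.1372, 0.005], [0.5883, 0.1552, 0.005]] ctr [0.65666073 0.01444423 0.005     ] [np.float64(0.2923), np.float64(0.1084), np.float64(0.2938), np.float64(0.1076)] [np.float64(174.1241406990012), np.float64(174.28448865520542)]
[[0.6193, -0.1358, 0.005], [0.589, 0.1549, 0.005], [0.696, 0.1683, 0.005], [0.7265, -0.1258, 0.005]] ctr [0.65769411 0.01541566 0.005     ] [np.float64(0.2922), np.float64(0.1078), np.float64(0.2957), np.float64(0.1077)] [np.float64(-5.96625253896704), np.float64(-5.935392278473727)]
Tcoverflat [0.36535614 0.29707846 0.026     ] [0.37126108 0.26700156 0.009     ]
nut [ 0.47886593 -0.07249297  0.016     ] purple [ 0.52337583 -0.01028812  0.016     ] small [0.47857558 0.0548058  0.01      ] reel [0.4289314  0.19925033 0.016     ]
holder top [ 0.43127845 -0.20098014  0.044     ] [ 0.43409815 -0.20466318  0.008     ]
tee [ 0.37860947 -0.29925086  0.022     ]
tee [ 0.34578824 -0.26739893  0.022     ]
tee [ 0.33713755 -0.32001964  0.022     ]
box [ 0.59868657 -0.32099823  0.056     ]
```

View pics/s1.png

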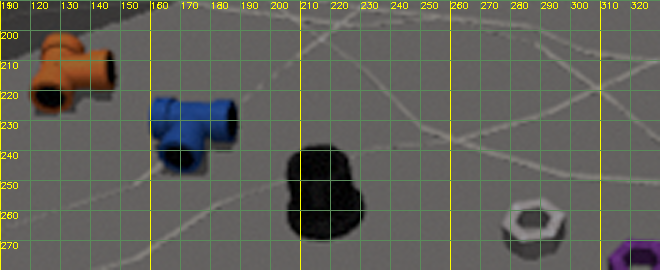

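View pics/s2.png

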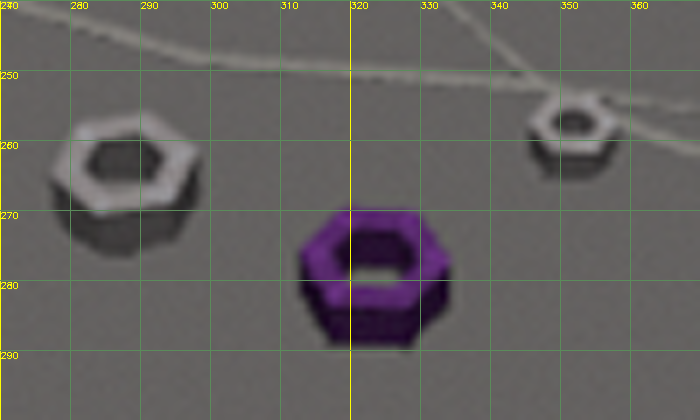

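View pics/s3.png

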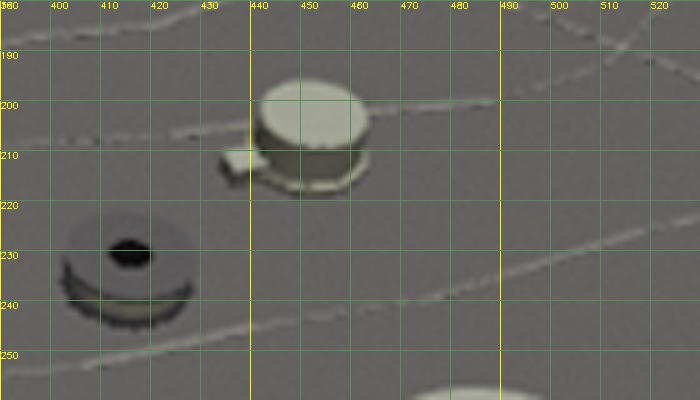

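```bash
cat >> h.py <<'E'
from scipy.spatial.transform import Rotation as Ro
def plan(x,y,z,ty,s=None):
    """ty: desired yaw(deg) of tool y (mod 180). prints rot about tool z, then offset in rotated frame"""
    s=s or ctrl.get_state(); R=Ro.from_rotvec(s["tool_rot"]); p=np.array(s["position"])
    M=R.as_matrix(); cur=np.degrees(np.arctan2(M[1,1],M[0,1]))
    az=np.degrees(np.arctan2(y,x))
    opts=[ty+180*k for k in range(-3,4)]
    # prefer small change, keep within +-140 of azimuth
    best=min([o for o in opts if abs(o-az)<140],key=lambda o:abs(o-cur))
    dth=best-cur
    a=np.radians(best); Y=np.array([np.cos(a),np.sin(a),0]); Z=np.array([0,0,-1.]); X=np.cross(Y,Z)
    G=np.column_stack([X,Y,Z]); rel=R.inv()*Ro.from_matrix(G)
    o=G.T@(np.array([x,y,z])-p)
    print("t",round(s["time"],2),"pos",p.round(4),"tooly",round(cur,2),"->",round(best,2),"rotvec deg",np.degrees(rel.as_rotvec()).round(2),"then offset",o.round(4),"len",round(np.linalg.norm(o[:2]),3),"grip",round(s["grip_width"],3),"F",np.round(s["ft_force"],1))
E
python3 - <<'E'
from h import *
import pickle
d=pickle.load(open("d0.pkl","rb"));T,S=d["top"],d["scene"]
plan(.353,-.295,.14,80.6)
print("cover S",p2w(S,451.3,202.5,.026),p2w(S,436,212,.009))
print("nut S",p2w(S,287.6,262.5,.016),"bottle",p2w(S,222,455,0),p2w(S,207,385,.2))
print("holder S", p2w(S,216,243,.044), p2w(S,218,262,.004))
E
```

```text
t 0.25 pos [ 0.2269 -0.6089  0.23  ] tooly -69.56 -> -99.4 rotvec deg [-5.000e-02  2.000e-02  2.984e+01] then offset [ 0.0731 -0.3302  0.09  ] len 0.338 grip 1.001 F [ 0.8  0.1 -0.6]
cover S [0.36720795 0.29637137 0.026     ] [0.37302204 0.2629992  0.009     ]
nut S [ 0.47829615 -0.06983446  0.016     ] bottle [ 0.83659069 -0.20662352  0.        ] [ 0.84601389 -0.1970583   0.2       ]
holder S [ 0.42976048 -0.20336744  0.044     ] [ 0.44217853 -0.20538917  0.004     ]
```

Emit:
{"api": "carry_out", "payload": {"rows": [{"offset": [0, 0, 0], "rot": [0, 0, 9.9], "gripper": 1}, {"offset": [0, 0, 0], "rot": [0, 0, 9.9], "gripper": 1}, {"offset": [0, 0, 0], "rot": [0, 0, 10], "gripper": 1}, {"offset": [0.0104, -0.047, 0.0125], "rot": [0, 0, 0], "gripper": 1}, {"offset": [0.0104, -0.047, 0.0125], "rot": [0, 0, 0], "gripper": 1}, {"offset": [0.0104, -0.047, 0.0125], "rot": [0, 0, 0], "gripper": 1}, {"offset": [0.0104, -0.047, 0.0125], "rot": [0, 0, 0], "gripper": 1}, {"offset": [0.0104, -0.047, 0.0125], "rot": [0, 0, 0], "gripper": 1}, {"offset": [0.0104, -0.047, 0.0125], "rot": [0, 0, 0], "gripper": 1}, {"offset": [0.0104, -0.047, 0.0125], "rot": [0, 0, 0], "gripper": 1}], "grip_force": 15}}

```text
time: 1.5
position: [0.3528, -0.2948, 0.1428]
tool_rot: [3.131, -0.256, 0.001]
ft_force: [0.5, -0.6, -0.0]
grip_width: 0.997
```

```bash
python3 - <<'E'
from h import *
plan(.353,-.295,.14,80.6)
d=cams.get_image("wrist"); cv2.imwrite("pics/w1.png",d["img"][:,:,::-1])
import pickle; pickle.dump(d,open("dw.pkl","wb"))
E
```

```text
t 1.5 pos [ 0.3528 -0.2948  0.1428] tooly -99.36 -> -99.4 rotvec deg [ 0.03 -0.03  0.04] then offset [0.0002 0.0002 0.0028] len 0.0 grip 0.997 F [ 0.5 -0.6 -0. ]
```

View pics/w1.png

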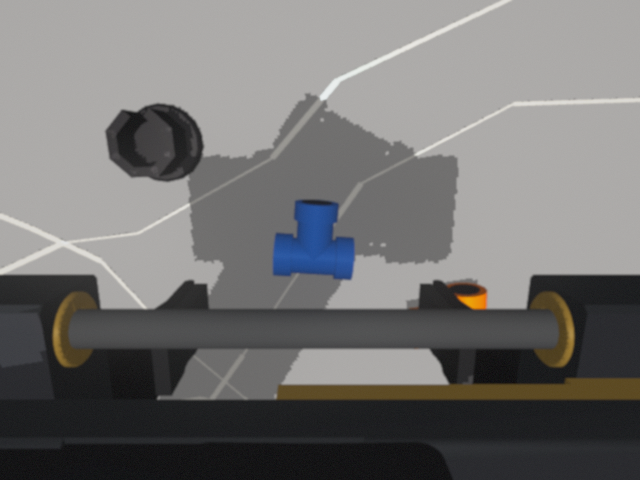

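```bash
python3 - <<'E'
from h import *
import pickle
W=pickle.load(open("dw.pkl","rb")); T=pickle.load(open("d0.pkl","rb"))["top"]
im=W["img"]
crop(im,260,190,110,100,7,"w1a.png"); crop(im,95,90,120,100,6,"w1b.png")
a=p2w(W,275,254,.015);b=p2w(W,354,259,.015);c=p2w(W,316,203,.02); print(a,b,np.linalg.norm(a-b),(a+b)/2,c, np.degrees(np.arctan2(*(a-b)[1::-1])))
for u,v in[(484,303),(485,330),(466,317)]:print("orange",p2w(T,u,v,.015))
E
```

```text
[ 0.34734922 -0.26744194  0.015     ] [ 0.33477089 -0.32126539  0.015     ] 0.05527367176360018 [ 0.34106006 -0.29435367  0.015     ] [ 0.37867109 -0.30147576  0.02      ] 76.846262827106
orange [ 0.30193952 -0.39628106  0.015     ]
orange [ 0.24422354 -0.3951572   0.015     ]
orange [ 0.27276868 -0.35566093  0.015     ]
```

View pics/w1a.png

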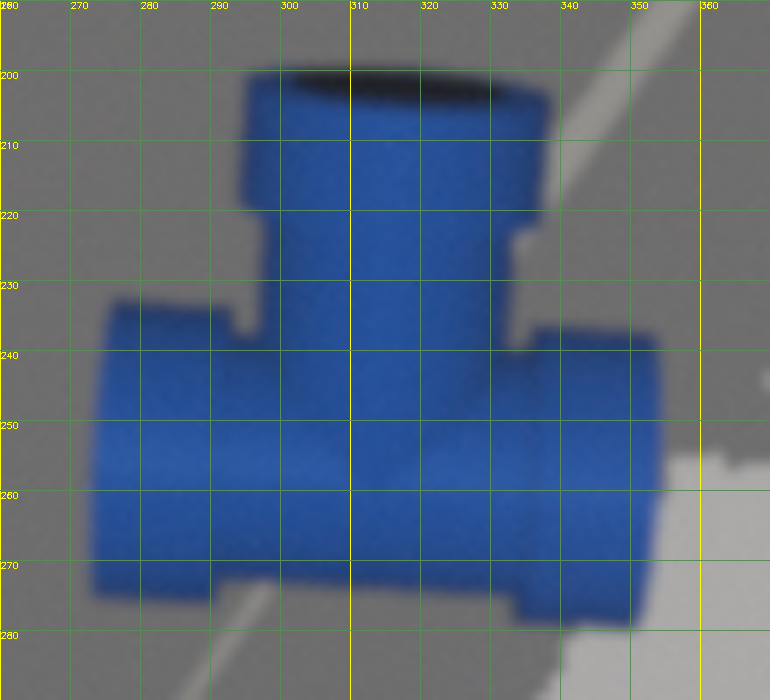

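View pics/w1b.png

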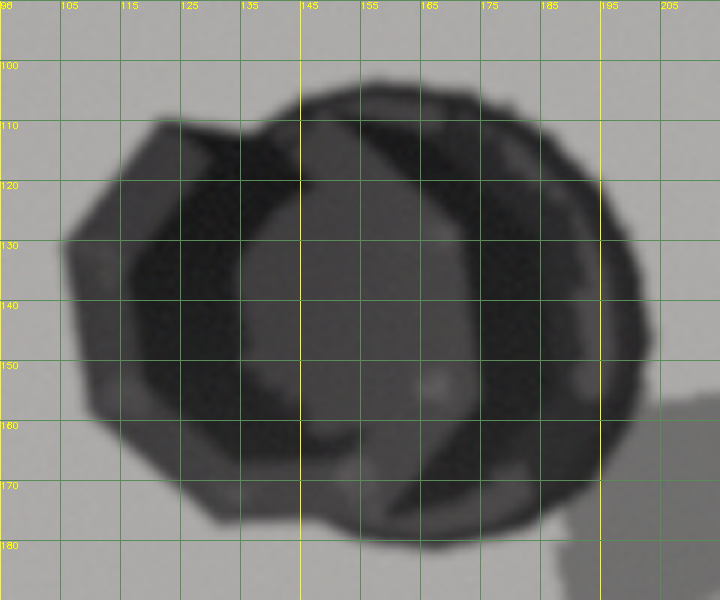

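```bash
python3 - <<'E'
from h import *
plan(.341,-.2945,.013,77.3)
E
```

```text
t 1.55 pos [ 0.3548 -0.2875  0.1411] tooly -98.92 -> -102.7 rotvec deg [-0.28  0.12  3.78] then offset [-0.0119  0.0099  0.1281] len 0.015 grip 1.002 F [ 0.8  5.7 -0.7]
```

Emit:
{"api": "carry_out", "payload": {"rows": [{"offset": [0, 0, 0], "rot": [0, 0, 3.4], "gripper": 1}, {"offset": [0, 0, 0], "rot": [0, 0, 0], "gripper": 1}, {"offset": [0, 0, 0], "rot": [0, 0, 0], "gripper": 1}]}}

```text
time: 1.92
position: [0.3522, -0.2967, 0.1432]
tool_rot: [3.122, -0.349, 0.0]
ft_force: [0.8, -0.1, 0.1]
grip_width: 1.002
```

```bash
python3 - <<'E'
from h import *
plan(.341,-.2945,.013,77.3)
d=cams.get_image("wrist"); cv2.imwrite("pics/w2.png",d["img"][:,:,::-1])
plan(.341,-.2945,.013,77.3)
import pickle; pickle.dump(d,open("dw.pkl","wb"))
crop(d["img"],230,190,150,130,5,"w2a.png")
crop(d["img"],95,90,120,100,6,"w2b.png")
E
```

```text
t 1.93 pos [ 0.3522 -0.2967  0.1432] tooly -102.75 -> -102.7 rotvec deg [ 0.01 -0.01 -0.05] then offset [-0.0114  0.0003  0.1302] len 0.011 grip 1.002 F [ 0.8 -0.1  0.1]
t 1.98 pos [ 0.3522 -0.2967  0.1431] tooly -102.76 -> -102.7 rotvec deg [ 0.   -0.01 -0.06] then offset [-0.0114  0.0003  0.1301] len 0.011 grip 0.995 F [-0.8  1.2 -0.2]
```

View pics/w2a.png

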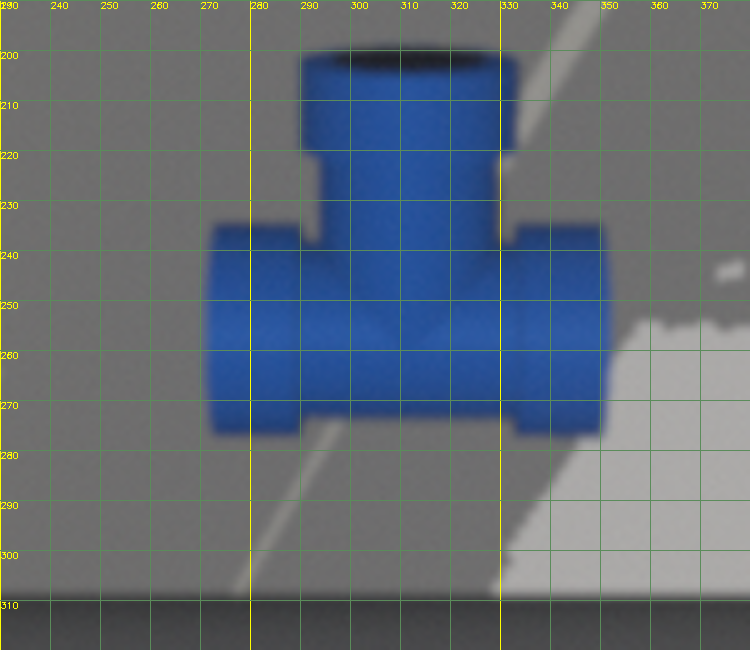

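```bash
python3 - <<'E'
from h import *
import pickle
W=pickle.load(open("dw.pkl","rb"))
a=p2w(W,271.5,256,.015);b=p2w(W,351,256,.015); m=(a+b)/2; print(a,b,np.linalg.norm(a-b),m)
plan(m[0],m[1],.013,77.25)
E
```

```text
[ 0.34741458 -0.26621611  0.015     ] [ 0.33512829 -0.32038761  0.015     ] 0.05554732030248594 [ 0.34127144 -0.29330186  0.015     ]
t 1.98 pos [ 0.3522 -0.2967  0.1431] tooly -102.76 -> -102.75 rotvec deg [ 0.   -0.01 -0.01] then offset [-0.0114 -0.0009  0.1301] len 0.011 grip 0.995 F [-0.8  1.2 -0.2]
```

View pics/w2b.png

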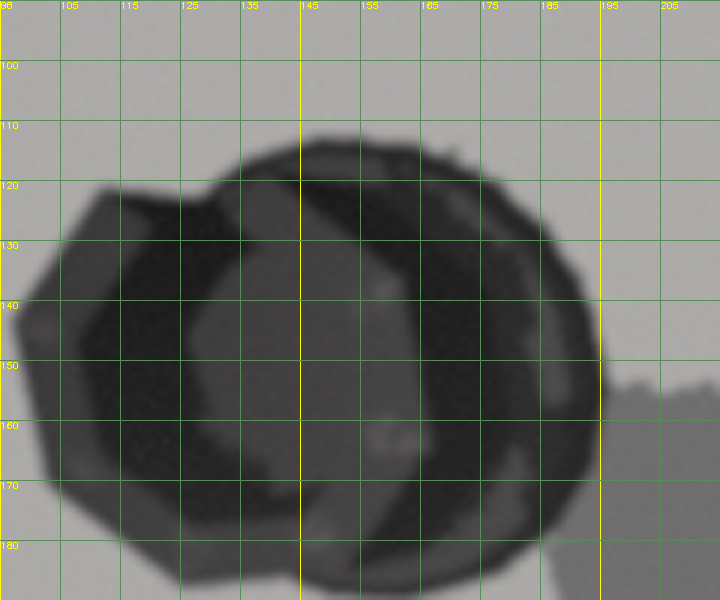

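Emit:
{"api": "carry_out", "payload": {"rows": [{"offset": [-0.011, 0, 0.03], "rot": [0, 0, 0], "gripper": 1}, {"offset": [0, 0, 0.035], "rot": [0, 0, 0], "gripper": 1}, {"offset": [0, 0, 0.035], "rot": [0, 0, 0], "gripper": 1}, {"offset": [0, 0, 0.02], "rot": [0, 0, 0], "gripper": 1}, {"offset": [0, 0, 0.01], "rot": [0, 0, 0], "gripper": 1}, {"offset": [0, 0, 0], "rot": [0, 0, 0], "gripper": 1}, {"offset": [0, 0, 0], "rot": [0, 0, 0], "gripper": 0.5}, {"offset": [0, 0, 0], "rot": [0, 0, 0], "gripper": 0.5}, {"offset": [0, 0, 0], "rot": [0, 0, 0], "gripper": 0.5}, {"offset": [0, 0, 0], "rot": [0, 0, 0], "gripper": 0.5}]}}

```text
time: 3.22
position: [0.3417, -0.294, 0.0133]
tool_rot: [3.122, -0.349, 0.001]
ft_force: [0.4, 1.0, 0.3]
grip_width: 0.632
```

Emit:
{"api": "carry_out", "payload": {"rows": [{"offset": [0, 0, 0], "rot": [0, 0, 0], "gripper": 0}, {"offset": [0, 0, 0], "rot": [0, 0, 0], "gripper": 0}, {"offset": [0, 0, -0.02], "rot": [0, 0, 0], "gripper": 0}, {"offset": [0, 0, -0.04], "rot": [0, 0, 0], "gripper": 0}, {"offset": [0, 0, -0.04], "rot": [0, 0, -9.3], "gripper": 0}, {"offset": [0, 0, 0], "rot": [0, 0, -9.3], "gripper": 0}, {"offset": [0, 0, 0], "rot": [0, 0, 0], "gripper": 0}]}}

```text
time: 4.1
position: [0.3415, -0.2939, 0.1131]
tool_rot: [3.137, 0.157, 0.0]
ft_force: [0.2, 0.4, -0.4]
grip_width: 0.616
```

```bash
python3 - <<'E'
from h import *
plan(.653,.0146,.1,95.9)
E
```

```text
t 4.1 pos [ 0.3415 -0.2939  0.1131] tooly -84.25 -> -84.1 rotvec deg [ 0.02 -0.   -0.15] then offset [ 0.3416 -0.2748  0.0131] len 0.438 grip 0.616 F [ 0.2  0.4 -0.4]
```

Emit:
{"api": "carry_out", "payload": {"rows": [{"offset": [0.02, -0.0161, 0], "rot": [0, 0, 0], "gripper": 0}, {"offset": [0.042, -0.0338, 0], "rot": [0, 0, 0], "gripper": 0}, {"offset": [0.042, -0.0338, 0], "rot": [0, 0, 0], "gripper": 0}, {"offset": [0.042, -0.0338, 0], "rot": [0, 0, 0], "gripper": 0}, {"offset": [0.042, -0.0338, 0], "rot": [0, 0, 0], "gripper": 0}, {"offset": [0.042, -0.0338, 0], "rot": [0, 0, 0], "gripper": 0}, {"offset": [0.042, -0.0338, 0], "rot": [0, 0, 0], "gripper": 0}, {"offset": [0.042, -0.0338, 0.02], "rot": [0, 0, 0], "gripper": 0}, {"offset": [0.0276, -0.0221, 0.02], "rot": [0, 0, 0], "gripper": 0}, {"offset": [0, 0, 0], "rot": [0, 0, 0], "gripper": 0}]}}

```text
time: 5.35
position: [0.6521, 0.0181, 0.0693]
tool_rot: [-3.134, -0.163, 0.009]
ft_force: [-0.7, -0.5, -0.2]
grip_width: 0.618
```

Emit:
{"api": "carry_out", "payload": {"rows": [{"offset": [0, 0, 0], "rot": [0, 0, 0], "gripper": 0}]}}

```text
time: 5.48
position: [0.6525, 0.0134, 0.072]
tool_rot: [3.137, 0.157, -0.004]
ft_force: [-0.9, -0.3, -1.1]
grip_width: 0.62
```

```bash
python3 - <<'E'
from h import *
plan(.653,.0146,.018,95.9)
for n in["wrist","top"]:
    d=cams.get_image(n); cv2.imwrite(f"pics/{n}3.png",d["img"][:,:,::-1])
E
```

```text
t 5.47 pos [0.6525 0.0134 0.072 ] tooly -84.27 -> -84.1 rotvec deg [ 0.03  0.13 -0.17] then offset [ 0.0006 -0.0012  0.054 ] len 0.001 grip 0.62 F [-0.9 -0.3 -1.1]
```

View pics/wrist3.png

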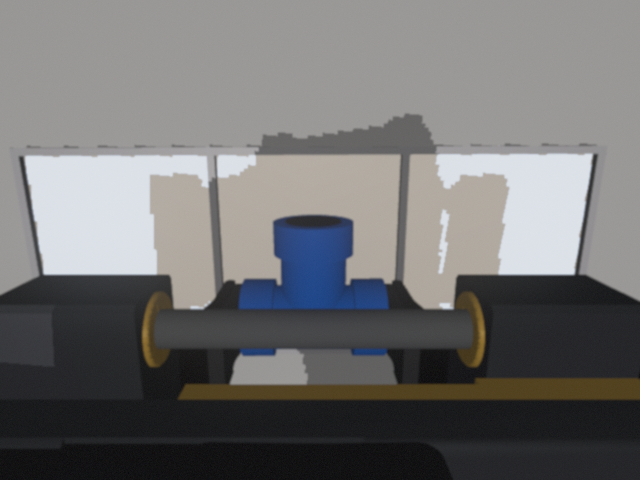

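Emit:
{"api": "carry_out", "payload": {"rows": [{"offset": [0, 0, 0.02], "rot": [0, 0, 0], "gripper": 0}, {"offset": [0, 0, 0.02], "rot": [0, 0, 0], "gripper": 0}, {"offset": [0, 0, 0.01], "rot": [0, 0, 0], "gripper": 0}, {"offset": [0, 0, 0.004], "rot": [0, 0, 0], "gripper": 0}, {"offset": [0, 0, 0], "rot": [0, 0, 0], "gripper": 0}, {"offset": [0, 0, 0], "rot": [0, 0, 0], "gripper": 0}]}}

```text
time: 6.32
position: [0.654, 0.0144, 0.0197]
tool_rot: [3.137, 0.16, 0.002]
ft_force: [0.3, -0.6, -0.4]
grip_width: 0.618
```

Emit:
{"api": "carry_out", "payload": {"rows": [{"offset": [0, 0, 0.0022], "rot": [0, 0, 0], "gripper": 0}, {"offset": [0, 0, 0], "rot": [0, 0, 0], "gripper": 0}, {"offset": [0, 0, 0], "rot": [0, 0, 0], "gripper": 0}]}}

```text
time: 6.7
position: [0.654, 0.0143, 0.0174]
tool_rot: [3.137, 0.16, 0.002]
ft_force: [0.9, -0.5, 2.1]
grip_width: 0.62
```

Emit:
{"api": "carry_out", "payload": {"rows": [{"offset": [0, 0, 0], "rot": [0, 0, 0], "gripper": 0.72}, {"offset": [0, 0, 0], "rot": [0, 0, 0], "gripper": 0.72}, {"offset": [0, 0, 0], "rot": [0, 0, 0], "gripper": 0.72}, {"offset": [0, 0, -0.02], "rot": [0, 0, 0], "gripper": 0.72}, {"offset": [0, 0, -0.04], "rot": [0, 0, 0], "gripper": 0.9}, {"offset": [0, 0, -0.04], "rot": [0, 0, 0], "gripper": 1}, {"offset": [0, 0, -0.03], "rot": [0, 0, 0], "gripper": 1}, {"offset": [0, 0, 0], "rot": [0, 0, 0], "gripper": 1}, {"offset": [0, 0, 0], "rot": [0, 0, 0], "gripper": 1}]}}

```text
time: 7.82
position: [0.6531, 0.0142, 0.1469]
tool_rot: [3.137, 0.16, -0.0]
ft_force: [0.1, 0.7, -0.6]
grip_width: 0.994
```

```bash
python3 - <<'E'
from h import *
plan(.38,-.12,.2,77)
d=cams.get_image("wrist"); cv2.imwrite(f"pics/w4.png",d["img"][:,:,::-1])
d=cams.get_image("scene"); crop(d["img"],180,220,280,190,3,"s4.png")
a=p2w(d,216,243,.044)
E
```

```text
t 7.83 pos [0.6531 0.0142 0.1469] tooly -84.15 -> -103 rotvec deg [2.000e-02 1.000e-02 1.885e+01] then offset [-0.236   0.1922 -0.0531] len 0.304 grip 0.994 F [ 0.1  0.7 -0.6]
```

View pics/w4.png

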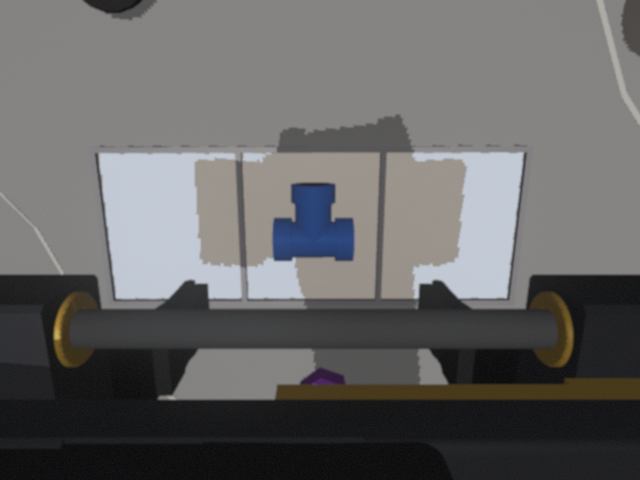

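View pics/s4.png

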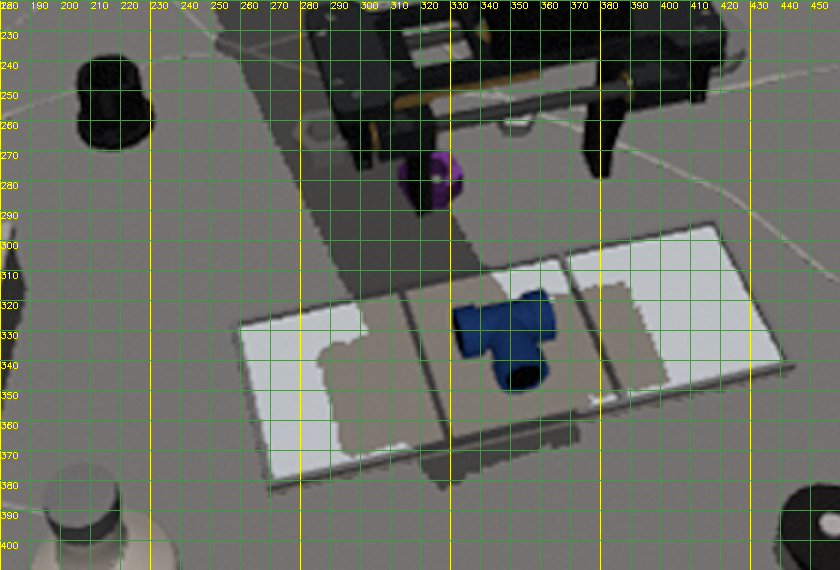

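```bash
python3 - <<'E'
from h import *
plan(.425,-.204,.17,95.9)
E
```

```text
t 7.92 pos [0.6526 0.0141 0.1457] tooly -84.15 -> -84.1 rotvec deg [-0.    0.12 -0.05] then offset [-0.2488  0.1936 -0.0243] len 0.315 grip 0.998 F [ 0.6  0.3 -0.2]
```

Emit:
{"api": "carry_out", "payload": {"rows": [{"offset": [-0.02, 0.0156, -0.024], "rot": [0, 0, 0], "gripper": 1}, {"offset": [-0.04, 0.0311, 0], "rot": [0, 0, 0], "gripper": 1}, {"offset": [-0.04, 0.0311, 0], "rot": [0, 0, 0], "gripper": 1}, {"offset": [-0.04, 0.0311, 0], "rot": [0, 0, 0], "gripper": 1}, {"offset": [-0.04, 0.0311, 0], "rot": [0, 0, 0], "gripper": 1}, {"offset": [-0.04, 0.0311, 0], "rot": [0, 0, 0], "gripper": 1}, {"offset": [-0.0288, 0.0224, 0], "rot": [0, 0, 0], "gripper": 1}, {"offset": [0, 0, 0], "rot": [0, 0, 0], "gripper": 1}, {"offset": [0, 0, 0], "rot": [0, 0, 0], "gripper": 1}, {"offset": [0, 0, 0], "rot": [0, 0, 0], "gripper": 1}]}}

```text
time: 9.18
position: [0.4264, -0.2023, 0.1706]
tool_rot: [-3.137, -0.164, 0.0]
ft_force: [-0.2, 0.7, -0.8]
grip_width: 1.004
```

```bash
python3 - <<'E'
from h import *
import pickle
plan(.433,-.204,.17,95.9)
d=cams.get_image("wrist"); cv2.imwrite(f"pics/w5.png",d["img"][:,:,::-1]); pickle.dump(d,open("dw.pkl","wb"))
d2=dict(d); im=np.clip(d["img"].astype(float)*2.0,0,255).astype(np.uint8); crop(im,250,190,130,100,6,"w5a.png")
E
```

```text
t 9.18 pos [ 0.4264 -0.2023  0.1706] tooly -84.02 -> -84.1 rotvec deg [-0.04  0.01  0.08] then offset [0.0064 0.0024 0.0006] len 0.007 grip 1.004 F [-0.2  0.7 -0.8]
```

View pics/w5.png

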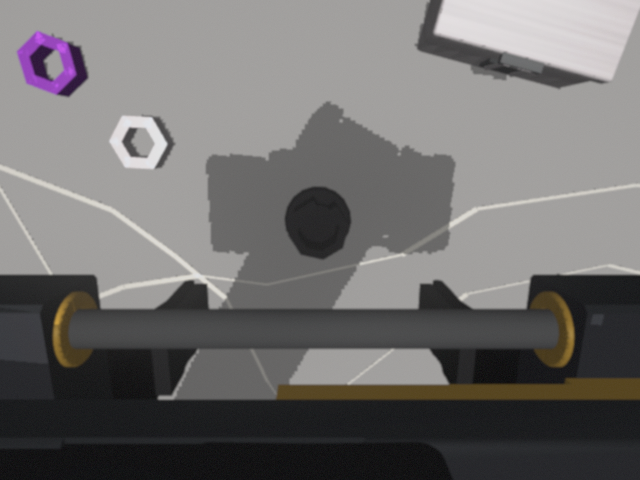

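View pics/w5a.png

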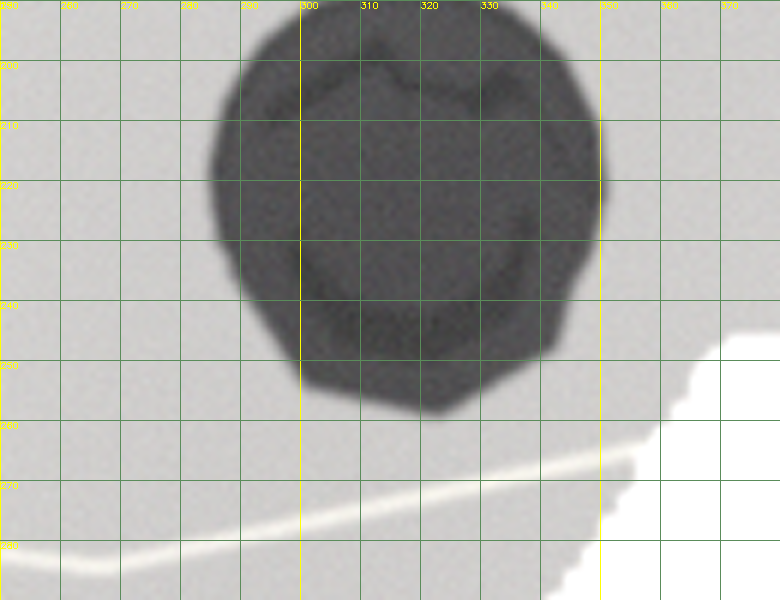

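```bash
python3 - <<'E'
from h import *
import pickle
d=pickle.load(open("dw.pkl","rb"))
c=d["img"][180:265,275:360].astype(float).mean(2); print(np.percentile(c,[1,20,40,60]))
c=cv2.resize(c,None,fx=8,fy=8,interpolation=cv2.INTER_CUBIC); c=cv2.GaussianBlur(c,(0,0),4)
g=np.clip((c-22)/(50-22)*255,0,255).astype(np.uint8)
for i in range(0,85,10):
    cv2.putText(g,str(275+i),(i*8,10),0,.35,255,1);cv2.putText(g,str(180+i),(0,i*8+10),0,.35,255,1)
cv2.imwrite("pics/w5b.png",g)
E
```

```text
[ 33.          40.          42.         101.33333333]
```

View pics/w5b.png

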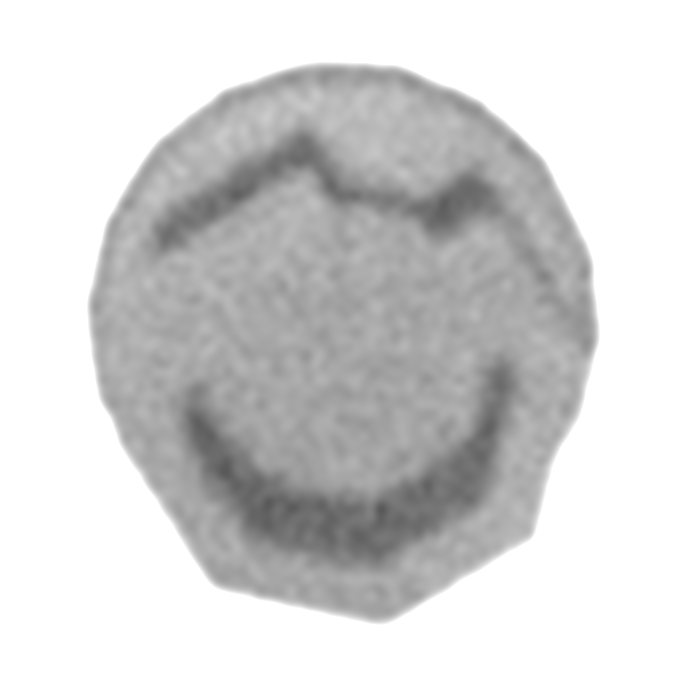

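```bash
python3 - <<'E'
from h import *
import pickle
d=pickle.load(open("dw.pkl","rb"))
print(p2w(d,318,219.9,.006), p2w(d,318,219.9,.004))
# socket outer ring top: project model
P=p2w(d,318,219.9,.006)
for z in(.018,.044):
  print(z,[tuple(np.round(w2p(d,[P[0]+.0205*np.cos(a),P[1]+.0205*np.sin(a),z]),1)) for a in np.radians([-7,83,173,263])])
print("nut",p2w(d,141,142,.016))
plan(P[0],P[1],.022,83)
E
```

```text
[ 0.43402437 -0.20564442  0.006     ] [ 0.43365464 -0.20570589  0.004     ]
0.018 [(np.float64(324.5), np.float64(196.1)), (np.float64(291.3), np.float64(216.8)), (np.float64(312.0), np.float64(248.8)), (np.float64(344.9), np.float64(228.9))]
0.044 [(np.float64(325.5), np.float64(201.0)), (np.float64(289.3), np.float64(223.5)), (np.float64(311.9), np.float64(258.2)), (np.float64(347.7), np.float64(236.7))]
nut [ 0.47894497 -0.07344341  0.016     ]
t 9.22 pos [ 0.4263 -0.2024  0.1706] tooly -84.02 -> -97 rotvec deg [-3.000e-02  1.000e-02  1.298e+01] then offset [0.008  0.0023 0.1486] len 0.008 grip 1.0 F [-0.3  0.4  0.4]
```

Emit:
{"api": "carry_out", "payload": {"rows": [{"offset": [0, 0, 0.01], "rot": [0, 0, 6.5], "gripper": 1}, {"offset": [0, 0, 0.02], "rot": [0, 0, 6.5], "gripper": 1}, {"offset": [0.004, 0.001, 0.03], "rot": [0, 0, 0], "gripper": 1}, {"offset": [0.004, 0.0013, 0.03], "rot": [0, 0, 0], "gripper": 1}, {"offset": [0, 0, 0.03], "rot": [0, 0, 0], "gripper": 1}, {"offset": [0, 0, 0.018], "rot": [0, 0, 0], "gripper": 1}, {"offset": [0, 0, 0.0105], "rot": [0, 0, 0], "gripper": 1}, {"offset": [0, 0, 0], "rot": [0, 0, 0], "gripper": 0.7}, {"offset": [0, 0, 0], "rot": [0, 0, 0], "gripper": 0.4}, {"offset": [0, 0, 0], "rot": [0, 0, 0], "gripper": 0}]}}

```text
time: 10.48
position: [0.434, -0.2072, 0.0232]
tool_rot: [3.135, -0.196, 0.002]
ft_force: [0.2, 0.3, -0.7]
grip_width: 0.745
```

Emit:
{"api": "carry_out", "payload": {"rows": [{"offset": [0, 0, 0], "rot": [0, 0, 0], "gripper": 0}, {"offset": [0, 0, 0], "rot": [0, 0, 0], "gripper": 0}, {"offset": [0, 0, 0], "rot": [0, 0, 0], "gripper": 0}]}}

```text
time: 10.85
position: [0.4334, -0.2068, 0.0225]
tool_rot: [3.135, -0.196, 0.0]
ft_force: [0.2, -0.1, 1.6]
grip_width: 0.447
```

Emit:
{"api": "carry_out", "payload": {"rows": [{"offset": [0, 0, -0.02], "rot": [0, 0, 0], "gripper": 0}, {"offset": [0, 0, -0.04], "rot": [0, 0, 0], "gripper": 0}, {"offset": [0, 0, -0.03], "rot": [0, 0, 0], "gripper": 0}, {"offset": [0, 0, 0], "rot": [0, 0, 0], "gripper": 0}, {"offset": [0, 0, 0], "rot": [0, 0, 0], "gripper": 0}]}}

```text
time: 11.48
position: [0.4326, -0.2066, 0.1115]
tool_rot: [-3.135, 0.196, 0.002]
ft_force: [-0.7, 0.6, -1.7]
grip_width: 0.45
```

```bash
python3 - <<'E'
from h import *
plan(.6475,.1144,.08,83)
E
```

```text
t 11.47 pos [ 0.4326 -0.2066  0.1115] tooly -97.16 -> -97 rotvec deg [-0.01  0.08 -0.16] then offset [ 0.1742 -0.3448  0.0315] len 0.386 grip 0.45 F [-0.7  0.6 -1.7]
```

Emit:
{"api": "carry_out", "payload": {"rows": [{"offset": [0.0092, -0.0178, 0], "rot": [0, 0, 0], "gripper": 0}, {"offset": [0.022, -0.0436, 0], "rot": [0, 0, 0], "gripper": 0}, {"offset": [0.022, -0.0436, 0], "rot": [0, 0, 0], "gripper": 0}, {"offset": [0.022, -0.0436, 0], "rot": [0, 0, 0], "gripper": 0}, {"offset": [0.022, -0.0436, 0], "rot": [0, 0, 0], "gripper": 0}, {"offset": [0.022, -0.0436, 0], "rot": [0, 0, 0], "gripper": 0}, {"offset": [0.022, -0.0436, 0], "rot": [0, 0, 0], "gripper": 0}, {"offset": [0.022, -0.0436, 0], "rot": [0, 0, 0], "gripper": 0}, {"offset": [0.011, -0.0218, 0.03], "rot": [0, 0, 0], "gripper": 0}, {"offset": [0, 0, 0], "rot": [0, 0, 0], "gripper": 0}]}}

```text
time: 12.72
position: [0.6461, 0.1159, 0.0774]
tool_rot: [-3.136, 0.19, 0.013]
ft_force: [-1.7, -0.4, -0.3]
grip_width: 0.451
```

Emit:
{"api": "carry_out", "payload": {"rows": [{"offset": [0, 0, 0.02], "rot": [0, 0, 0], "gripper": 0}, {"offset": [0, 0, 0.02], "rot": [0, 0, 0], "gripper": 0}, {"offset": [0, 0, 0], "rot": [0, 0, 0], "gripper": 0}, {"offset": [0, 0, 0], "rot": [0, 0, 0], "gripper": 0}]}}

```text
time: 13.22
position: [0.6493, 0.113, 0.0426]
tool_rot: [3.135, -0.197, 0.001]
ft_force: [-0.3, -0.4, -0.7]
grip_width: 0.446
```

```bash
python3 - <<'E'
from h import *
plan(.6475,.1144,.0265,83)
E
```

```text
t 13.22 pos [0.6493 0.113  0.0426] tooly -97.2 -> -97 rotvec deg [ 0.01 -0.03 -0.2 ] then offset [-0.0019 -0.0011  0.0161] len 0.002 grip 0.446 F [-0.3 -0.4 -0.7]
```

Emit:
{"api": "carry_out", "payload": {"rows": [{"offset": [-0.002, -0.001, 0.01], "rot": [0, 0, 0], "gripper": 0}, {"offset": [0, 0, 0.004], "rot": [0, 0, 0], "gripper": 0}, {"offset": [0, 0, 0], "rot": [0, 0, 0], "gripper": 0}, {"offset": [0, 0, 0.002], "rot": [0, 0, 0], "gripper": 0}, {"offset": [0, 0, 0], "rot": [0, 0, 0], "gripper": 0}, {"offset": [0, 0, 0], "rot": [0, 0, 0], "gripper": 0}]}}

```text
time: 13.98
position: [0.6476, 0.1149, 0.0266]
tool_rot: [-3.135, 0.196, -0.001]
ft_force: [-0.5, -0.0, 1.5]
grip_width: 0.449
```

Emit:
{"api": "carry_out", "payload": {"rows": [{"offset": [0, 0, 0], "rot": [0, 0, 0], "gripper": 0.6}, {"offset": [0, 0, 0], "rot": [0, 0, 0], "gripper": 0.7}, {"offset": [0, 0, 0], "rot": [0, 0, 0], "gripper": 0.8}, {"offset": [0, 0, -0.02], "rot": [0, 0, 0], "gripper": 0.8}, {"offset": [0, 0, -0.04], "rot": [0, 0, 0], "gripper": 1}, {"offset": [0, 0, -0.04], "rot": [0, 0, 0], "gripper": 1}, {"offset": [0, 0, -0.03], "rot": [0, 0, 0], "gripper": 1}, {"offset": [0, 0, 0], "rot": [0, 0, 0], "gripper": 1}, {"offset": [0, 0, 0], "rot": [0, 0, 0], "gripper": 1}]}}

```text
time: 15.1
position: [0.647, 0.1147, 0.1564]
tool_rot: [3.135, -0.196, 0.0]
ft_force: [0.6, -0.7, -0.6]
grip_width: 1.0
```

```bash
python3 - <<'E'
from h import *
d=cams.get_image("wrist"); cv2.imwrite(f"pics/w6.png",d["img"][:,:,::-1])
plan(.36,.296,.17,10)
E
```

```text
t 15.15 pos [0.6466 0.1146 0.1556] tooly -97.15 -> 10 rotvec deg [-5.0000e-02  9.0000e-02 -1.0715e+02] then offset [ 0.2284 -0.2507 -0.0144] len 0.339 grip 1.002 F [-0.5  0.1 -0.6]
```

View pics/w6.png

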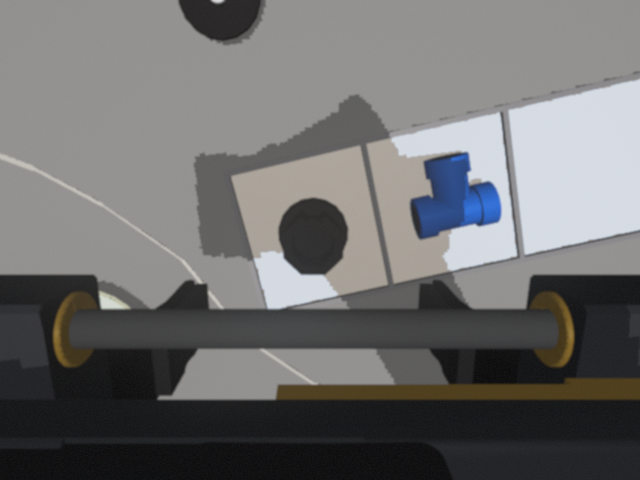

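Emit:
{"api": "carry_out", "payload": {"rows": [{"offset": [0, 0, 0], "rot": [0, 0, -10.7], "gripper": 1}, {"offset": [0, 0, 0], "rot": [0, 0, -10.7], "gripper": 1}, {"offset": [0, 0, 0], "rot": [0, 0, -10.7], "gripper": 1}, {"offset": [0, 0, 0], "rot": [0, 0, -10.7], "gripper": 1}, {"offset": [0, 0, 0], "rot": [0, 0, -10.7], "gripper": 1}, {"offset": [0, 0, 0], "rot": [0, 0, -10.7], "gripper": 1}, {"offset": [0, 0, 0], "rot": [0, 0, -10.7], "gripper": 1}, {"offset": [0, 0, 0], "rot": [0, 0, -10.7], "gripper": 1}, {"offset": [0, 0, 0], "rot": [0, 0, -10.7], "gripper": 1}, {"offset": [0, 0, 0], "rot": [0, 0, -10.7], "gripper": 1}]}}

```text
time: 16.4
position: [0.6464, 0.1146, 0.1548]
tool_rot: [-2.014, -2.409, 0.003]
ft_force: [0.0, -0.3, 0.3]
grip_width: 1.002
```

```bash
python3 - <<'E'
from h import *
plan(.36,.296,.17,10)
E
```

```text
t 16.4 pos [0.6464 0.1146 0.1548] tooly 10.21 -> 10 rotvec deg [-0.15 -0.01  0.21] then offset [ 0.2284 -0.2505 -0.0152] len 0.339 grip 1.002 F [ 0.  -0.3  0.3]
```

Emit:
{"api": "carry_out", "payload": {"rows": [{"offset": [0.0104, -0.0115, -0.015], "rot": [0, 0, 0], "gripper": 1}, {"offset": [0.0285, -0.0313, 0], "rot": [0, 0, 0], "gripper": 1}, {"offset": [0.0285, -0.0313, 0], "rot": [0, 0, 0], "gripper": 1}, {"offset": [0.0285, -0.0313, 0], "rot": [0, 0, 0], "gripper": 1}, {"offset": [0.0285, -0.0313, 0], "rot": [0, 0, 0], "gripper": 1}, {"offset": [0.0285, -0.0313, 0], "rot": [0, 0, 0], "gripper": 1}, {"offset": [0.0285, -0.0313, 0], "rot": [0, 0, 0], "gripper": 1}, {"offset": [0.0285, -0.0313, 0], "rot": [0, 0, 0], "gripper": 1}, {"offset": [0.0185, -0.02, 0], "rot": [0, 0, 0], "gripper": 1}, {"offset": [0, 0, 0], "rot": [0, 0, 0], "gripper": 1}]}}

```text
time: 17.65
position: [0.3587, 0.2985, 0.1714]
tool_rot: [2.019, 2.403, -0.002]
ft_force: [0.9, 0.2, -0.2]
grip_width: 1.0
```

Emit:
{"api": "carry_out", "payload": {"rows": [{"offset": [0, 0, 0], "rot": [0, 0, 0], "gripper": 1}, {"offset": [0, 0, 0], "rot": [0, 0, 0], "gripper": 1}]}}

```text
time: 17.9
position: [0.362, 0.2963, 0.1713]
tool_rot: [-2.026, -2.401, 0.0]
ft_force: [-0.5, 0.0, -0.4]
grip_width: 1.001
```

```bash
python3 - <<'E'
from h import *
import pickle
plan(.36,.296,.17,10)
d=cams.get_image("wrist"); cv2.imwrite(f"pics/w7.png",d["img"][:,:,::-1]); pickle.dump(d,open("dw.pkl","wb"))
crop(d["img"],250,160,140,110,5,"w7a.png")
E
```

```text
t 17.9 pos [0.362  0.2963 0.1713] tooly 9.69 -> 10 rotvec deg [-0.02 -0.01 -0.31] then offset [ 0.     -0.002   0.0013] len 0.002 grip 1.001 F [-0.5  0.  -0.4]
```

View pics/w7.png

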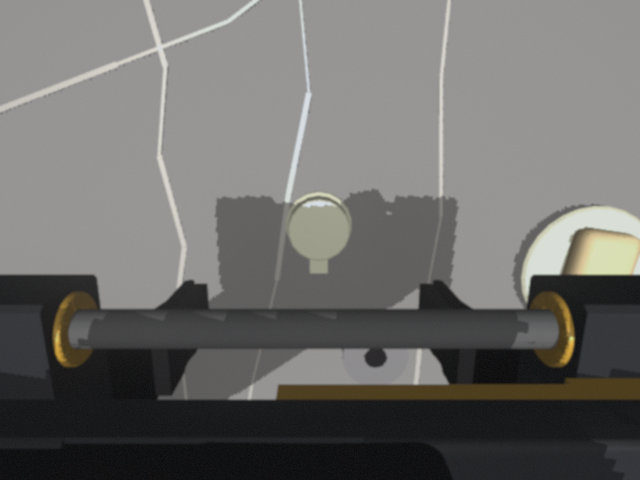

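View pics/w7a.png

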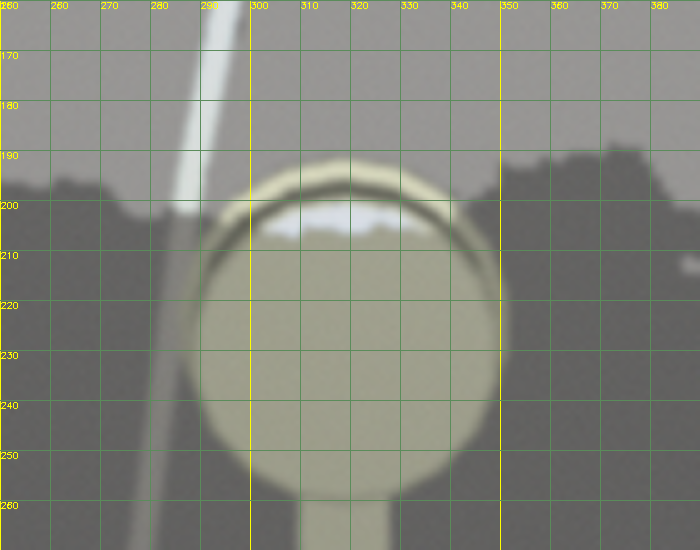

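```bash
python3 - <<'E'
from h import *
import pickle
d=pickle.load(open("dw.pkl","rb"))
P=p2w(d,319.2,230,.026); print(P, p2w(d,318.5,224,.004))
plan(P[0],P[1],.0145,9.7)
E
```

```text
[0.36591489 0.29986594 0.026     ] [0.36560876 0.29997864 0.004     ]
t 17.95 pos [0.3619 0.2964 0.1712] tooly 9.71 -> 9.7 rotvec deg [-0.03 -0.03  0.01] then offset [0.0027 0.0045 0.1567] len 0.005 grip 0.997 F [0.9 0.3 0.1]
```

Emit:
{"api": "carry_out", "payload": {"rows": [{"offset": [0.002, 0.0045, 0.02], "rot": [0, 0, 0], "gripper": 1}, {"offset": [0, 0, 0.035], "rot": [0, 0, 0], "gripper": 1}, {"offset": [0, 0, 0.035], "rot": [0, 0, 0], "gripper": 1}, {"offset": [0, 0, 0.03], "rot": [0, 0, 0], "gripper": 1}, {"offset": [0, 0, 0.022], "rot": [0, 0, 0], "gripper": 1}, {"offset": [0, 0, 0.01], "rot": [0, 0, 0], "gripper": 1}, {"offset": [0, 0, 0], "rot": [0, 0, 0], "gripper": 1}, {"offset": [0, 0, 0], "rot": [0, 0, 0], "gripper": 1}]}}

```text
time: 18.95
position: [0.366, 0.3002, 0.0201]
tool_rot: [2.023, 2.403, 0.002]
ft_force: [-0.6, -0.4, 0.2]
grip_width: 1.002
```

Emit:
{"api": "carry_out", "payload": {"rows": [{"offset": [-0.001, 0, 0.005], "rot": [0, 0, 0], "gripper": 1}, {"offset": [0, 0, 0], "rot": [0, 0, 0], "gripper": 0.8}, {"offset": [0, 0, 0], "rot": [0, 0, 0], "gripper": 0.7}, {"offset": [0, 0, 0], "rot": [0, 0, 0], "gripper": 0.6}, {"offset": [0, 0, 0], "rot": [0, 0, 0], "gripper": 0}, {"offset": [0, 0, 0], "rot": [0, 0, 0], "gripper": 0}, {"offset": [0, 0, 0], "rot": [0, 0, 0], "gripper": 0}], "grip_force": 20}}

```text
time: 19.82
position: [0.3656, 0.2988, 0.0144]
tool_rot: [2.022, 2.404, 0.0]
ft_force: [-0.6, 0.3, -0.1]
grip_width: 0.531
```

Emit:
{"api": "carry_out", "payload": {"rows": [{"offset": [0, 0, -0.01], "rot": [0, 0, 0], "gripper": 0}, {"offset": [0, 0, -0.03], "rot": [0, 0, 0], "gripper": 0}, {"offset": [0, 0, -0.035], "rot": [0, 0, 0], "gripper": 0}, {"offset": [0, 0, -0.025], "rot": [0, 0, 3.8], "gripper": 0}, {"offset": [0, 0, 0], "rot": [0, 0, 0], "gripper": 0}, {"offset": [0, 0, 0], "rot": [0, 0, 0], "gripper": 0}]}}

```text
time: 20.58
position: [0.3652, 0.2981, 0.1137]
tool_rot: [2.1, 2.336, -0.002]
ft_force: [0.0, -0.1, -1.8]
grip_width: 0.53
```

```bash
python3 - <<'E'
from h import *
plan(.6675,-.0846,.09,5.9)
d=cams.get_image("wrist"); cv2.imwrite(f"pics/w8.png",d["img"][:,:,::-1])
E
```

```text
t 20.57 pos [0.3652 0.2981 0.1137] tooly 6.08 -> 5.9 rotvec deg [-0.03  0.06  0.18] then offset [-0.4118  0.2613  0.0237] len 0.488 grip 0.53 F [ 0.  -0.1 -1.8]
```

View pics/w8.png

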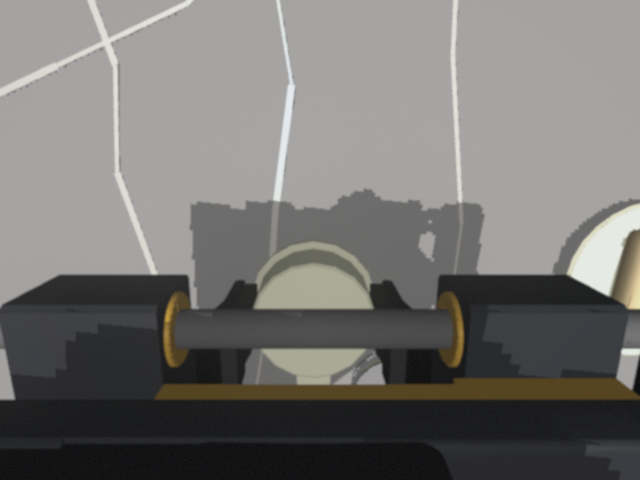

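Emit:
{"api": "carry_out", "payload": {"rows": [{"offset": [-0.022, 0.014, 0], "rot": [0, 0, 0], "gripper": 0}, {"offset": [-0.045, 0.0286, 0], "rot": [0, 0, 0], "gripper": 0}, {"offset": [-0.045, 0.0286, 0], "rot": [0, 0, 0], "gripper": 0}, {"offset": [-0.045, 0.0286, 0], "rot": [0, 0, 0], "gripper": 0}, {"offset": [-0.045, 0.0286, 0], "rot": [0, 0, 0], "gripper": 0}, {"offset": [-0.045, 0.0286, 0], "rot": [0, 0, 0], "gripper": 0}, {"offset": [-0.045, 0.0286, 0], "rot": [0, 0, 0], "gripper": 0}, {"offset": [-0.045, 0.0286, 0], "rot": [0, 0, 0], "gripper": 0}, {"offset": [-0.045, 0.0286, 0], "rot": [0, 0, 0], "gripper": 0}, {"offset": [-0.0298, 0.0185, 0], "rot": [0, 0, 0], "gripper": 0}]}}

```text
time: 21.88
position: [0.669, -0.0861, 0.1115]
tool_rot: [-2.102, -2.332, 0.004]
ft_force: [-0.4, 0.8, -0.8]
grip_width: 0.524
```

Emit:
{"api": "carry_out", "payload": {"rows": [{"offset": [0, 0, 0.02], "rot": [0, 0, 0], "gripper": 0}, {"offset": [0, 0, 0.02], "rot": [0, 0, 0], "gripper": 0}, {"offset": [0, 0, 0.02], "rot": [0, 0, 0], "gripper": 0}, {"offset": [0, 0, 0], "rot": [0, 0, 0], "gripper": 0}, {"offset": [0, 0, 0], "rot": [0, 0, 0], "gripper": 0}]}}

```text
time: 22.5
position: [0.6689, -0.0826, 0.0548]
tool_rot: [2.1, 2.336, 0.001]
ft_force: [0.3, -0.7, -0.1]
grip_width: 0.529
```

```bash
python3 - <<'E'
from h import *
plan(.6675,-.0846,.0185,5.9)
d=cams.get_image("scene"); crop(d["img"],240,230,220,160,3,"s9.png")
E
```

```text
t 22.5 pos [ 0.6689 -0.0826  0.0548] tooly 6.1 -> 5.9 rotvec deg [0.03 0.01 0.2 ] then offset [-0.0019 -0.0016  0.0363] len 0.002 grip 0.529 F [ 0.3 -0.7 -0.1]
```

View pics/s9.png

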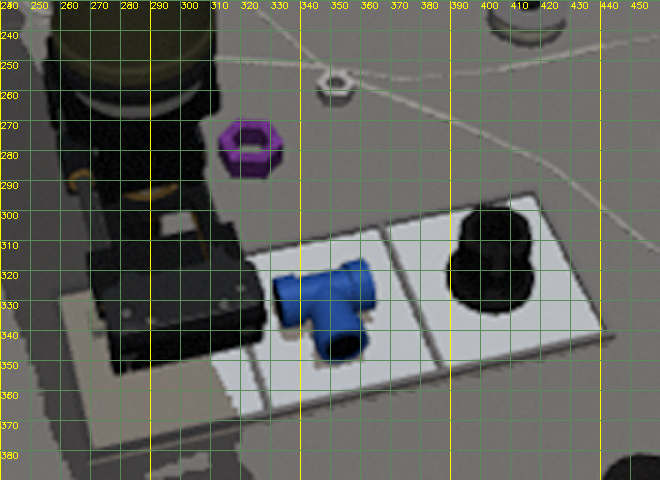

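Emit:
{"api": "carry_out", "payload": {"rows": [{"offset": [-0.002, -0.0015, 0.015], "rot": [0, 0, 0], "gripper": 0}, {"offset": [0, 0, 0.012], "rot": [0, 0, 0], "gripper": 0}, {"offset": [0, 0, 0.005], "rot": [0, 0, 0], "gripper": 0}, {"offset": [0, 0, 0], "rot": [0, 0, 0], "gripper": 0}, {"offset": [0, 0, 0.003], "rot": [0, 0, 0], "gripper": 0}, {"offset": [0, 0, 0], "rot": [0, 0, 0], "gripper": 0}, {"offset": [0, 0, 0], "rot": [0, 0, 0], "gripper": 0}]}}

```text
time: 23.42
position: [0.6676, -0.0854, 0.0196]
tool_rot: [2.101, 2.335, 0.0]
ft_force: [-0.2, 0.3, -0.7]
grip_width: 0.531
```

Emit:
{"api": "carry_out", "payload": {"rows": [{"offset": [0, 0, 0.0014], "rot": [0, 0, 0], "gripper": 0}, {"offset": [0, 0, 0], "rot": [0, 0, 0], "gripper": 0}, {"offset": [0, 0, 0], "rot": [0, 0, 0], "gripper": 0}]}}

```text
time: 23.8
position: [0.6677, -0.0854, 0.0184]
tool_rot: [2.101, 2.335, 0.0]
ft_force: [-0.8, -0.2, 3.0]
grip_width: 0.529
```

Contact felt. Release and retreat.

Emit:
{"api": "carry_out", "payload": {"rows": [{"offset": [0, 0, 0], "rot": [0, 0, 0], "gripper": 0.62}, {"offset": [0, 0, 0], "rot": [0, 0, 0], "gripper": 0.7}, {"offset": [0, 0, 0], "rot": [0, 0, 0], "gripper": 0.75}, {"offset": [0, 0, 0], "rot": [0, 0, 0], "gripper": 0.75}, {"offset": [0, 0, -0.02], "rot": [0, 0, 0], "gripper": 0.75}, {"offset": [0, 0, -0.04], "rot": [0, 0, 0], "gripper": 1}, {"offset": [0, 0, -0.04], "rot": [0, 0, 0], "gripper": 1}, {"offset": [0, 0, -0.04], "rot": [0, 0, 0], "gripper": 1}, {"offset": [0, 0, 0], "rot": [0, 0, 0], "gripper": 1}, {"offset": [0, 0, 0], "rot": [0, 0, 0], "gripper": 1}]}}

```text
time: 25.05
position: [0.6674, -0.0854, 0.1585]
tool_rot: [2.101, 2.335, -0.0]
ft_force: [-0.3, 0.1, 0.3]
grip_width: 0.995
```

```bash
python3 - <<'E'
from h import *
import pickle
d=cams.get_image("wrist"); cv2.imwrite(f"pics/w9.png",d["img"][:,:,::-1]); pickle.dump(d,open("dw9.pkl","wb"))
plan(.475,-.072,.17,5.9)
E
```

```text
t 25.1 pos [ 0.6669 -0.0855  0.1575] tooly 6.05 -> 5.9 rotvec deg [-0.06  0.01  0.15] then offset [ 0.0332 -0.1895 -0.0125] len 0.192 grip 0.997 F [-0.2 -0.5 -0.1]
```

View pics/w9.png

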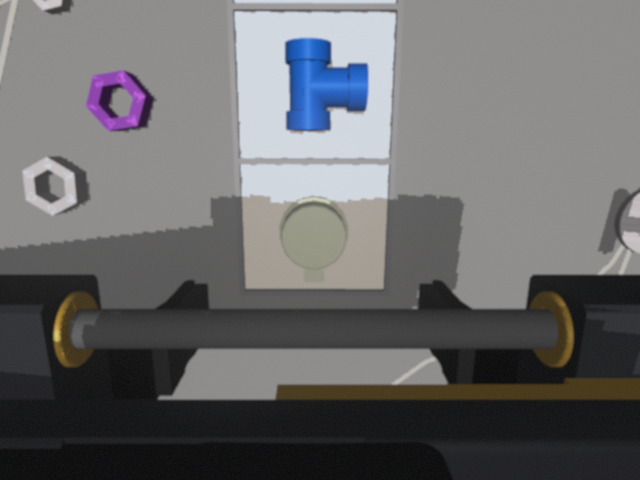

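```bash
python3 - <<'E'
from h import *
import pickle
d=pickle.load(open("dw9.pkl","rb"))
P=p2w(d,313.7,234.5,.030); print("cover",P)
ps=[(235,11),(396,11),(385,289),(246,289)]
Q=[p2w(d,u,v,.006) for u,v in ps]; print(np.round(Q,4).tolist())
c=np.mean([p2w(d,242.5,163,.006),p2w(d,388.5,163,.006),p2w(d,385,289,.006),p2w(d,246,289,.006)],0); print("comp",c, "box comp expected .6675,-.0846")
crop(d["img"],230,150,170,150,4,"w9a.png")
E
```

```text
cover [ 0.66764545 -0.08231594  0.03      ]
[[0.6005, 0.0574, 0.006], [0.7063, 0.0685, 0.006], [0.7277, -0.1248, 0.006], [0.6206, -0.1361, 0.006]]
comp [ 0.66903453 -0.08281321  0.006     ] box comp expected .6675,-.0846
```

View pics/w9a.png

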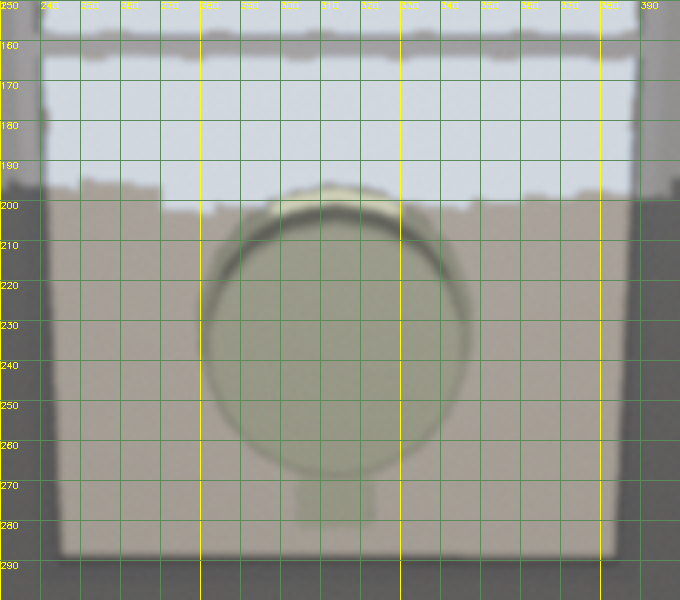

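Emit:
{"api": "carry_out", "payload": {"rows": [{"offset": [0.004, -0.0195, -0.012], "rot": [0, 0, 0], "gripper": 1}, {"offset": [0.0073, -0.0425, 0], "rot": [0, 0, 0], "gripper": 1}, {"offset": [0.0073, -0.0425, 0], "rot": [0, 0, 0], "gripper": 1}, {"offset": [0.0073, -0.0425, 0], "rot": [0, 0, 0], "gripper": 1}, {"offset": [0.0073, -0.0425, 0], "rot": [0, 0, 0], "gripper": 1}, {"offset": [0, 0, 0], "rot": [0, 0, 0], "gripper": 1}, {"offset": [0, 0, 0], "rot": [0, 0, 0], "gripper": 1}, {"offset": [0, 0, 0], "rot": [0, 0, 0], "gripper": 1}]}}

```text
time: 26.1
position: [0.4764, -0.072, 0.1699]
tool_rot: [-2.1, -2.335, -0.003]
ft_force: [0.4, 0.6, 0.1]
grip_width: 0.999
```

```bash
python3 - <<'E'
from h import *
import pickle
plan(.478,-.072,.17,5.9)
d=cams.get_image("wrist"); cv2.imwrite(f"pics/w10.png",d["img"][:,:,::-1]); pickle.dump(d,open("dw.pkl","wb"))
crop(d["img"],250,170,140,110,5,"w10a.png")
E
```

```text
t 26.1 pos [ 0.4764 -0.072   0.1699] tooly 6.08 -> 5.9 rotvec deg [ 0.04 -0.11  0.18] then offset [-0.0002  0.0015 -0.0001] len 0.002 grip 0.999 F [0.4 0.6 0.1]
```

View pics/w10.png

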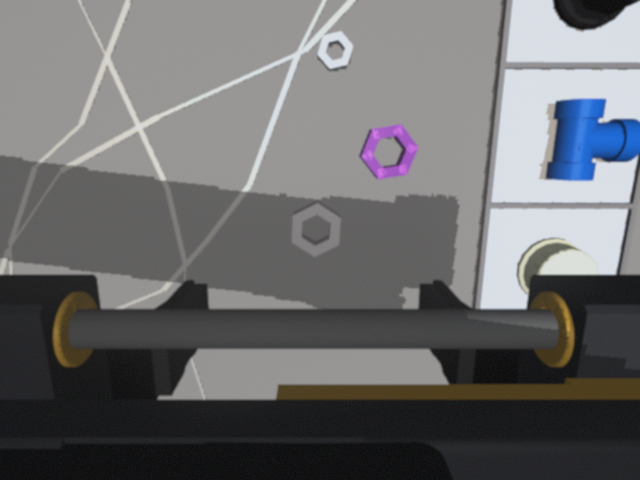

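View pics/w10a.png

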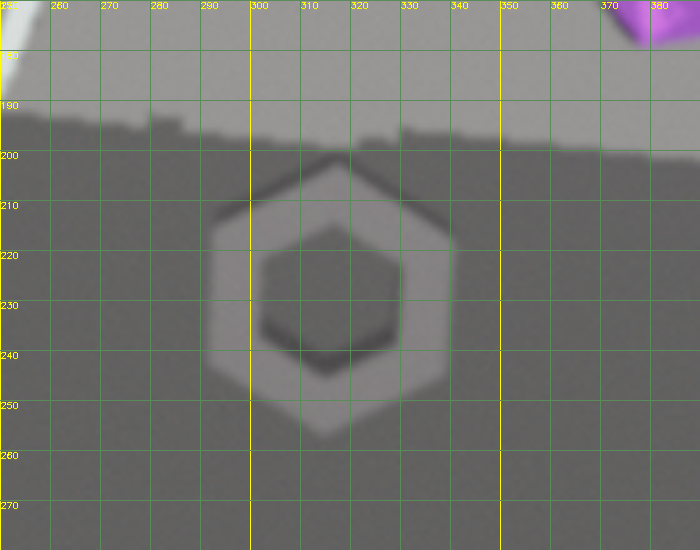

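```bash
python3 - <<'E'
from h import *
import pickle
d=pickle.load(open("dw.pkl","rb"))
P=p2w(d,316.3,229.7,.016); print("nut",P)
plan(P[0],P[1]-.002,.012,2.8)
E
```

```text
nut [ 0.47886509 -0.07024605  0.016     ]
t 26.15 pos [ 0.4764 -0.0718  0.1698] tooly 6.09 -> 2.8 rotvec deg [ 0.03 -0.13  3.29] then offset [-0.0005  0.0024  0.1578] len 0.002 grip 0.998 F [-0.4  0.6  0.4]
```

Emit:
{"api": "carry_out", "payload": {"rows": [{"offset": [0, 0, 0.02], "rot": [0, 0, 3.3], "gripper": 1}, {"offset": [0, 0.0024, 0.035], "rot": [0, 0, 0], "gripper": 1}, {"offset": [0, 0, 0.035], "rot": [0, 0, 0], "gripper": 1}, {"offset": [0, 0, 0.03], "rot": [0, 0, 0], "gripper": 1}, {"offset": [0, 0, 0.02], "rot": [0, 0, 0], "gripper": 1}, {"offset": [0, 0, 0.012], "rot": [0, 0, 0], "gripper": 1}, {"offset": [0, 0, 0], "rot": [0, 0, 0], "gripper": 0.9}, {"offset": [0, 0, 0], "rot": [0, 0, 0], "gripper": 0.8}]}}

```text
time: 27.15
position: [0.4787, -0.0721, 0.0186]
tool_rot: [2.167, 2.274, 0.001]
ft_force: [0.2, 0.2, 0.8]
grip_width: 0.868
```

Emit:
{"api": "carry_out", "payload": {"rows": [{"offset": [0, 0, 0.006], "rot": [0, 0, 0], "gripper": 0.8}, {"offset": [0, 0, 0], "rot": [0, 0, 0], "gripper": 0.7}, {"offset": [0, 0, 0], "rot": [0, 0, 0], "gripper": 0.6}, {"offset": [0, 0, 0], "rot": [0, 0, 0], "gripper": 0.5}, {"offset": [0, 0, 0], "rot": [0, 0, 0], "gripper": 0}, {"offset": [0, 0, 0], "rot": [0, 0, 0], "gripper": 0}, {"offset": [0, 0, 0], "rot": [0, 0, 0], "gripper": 0}]}}

```text
time: 28.02
position: [0.478, -0.0723, 0.012]
tool_rot: [2.168, 2.274, -0.0]
ft_force: [-0.3, 0.3, 0.4]
grip_width: 0.411
```

Emit:
{"api": "carry_out", "payload": {"rows": [{"offset": [0, 0, -0.01], "rot": [0, 0, 0], "gripper": 0}, {"offset": [0, 0, -0.03], "rot": [0, 0, 0], "gripper": 0}, {"offset": [0, 0, -0.04], "rot": [0, 0, 0], "gripper": 0}, {"offset": [0, 0, -0.02], "rot": [0, 0, 0], "gripper": 0}, {"offset": [0, 0, 0], "rot": [0, 0, 0], "gripper": 0}, {"offset": [0, 0, 0], "rot": [0, 0, 0], "gripper": 0}]}}

```text
time: 28.78
position: [0.4772, -0.0723, 0.1113]
tool_rot: [-2.167, -2.273, 0.001]
ft_force: [-0.6, 0.4, -0.1]
grip_width: 0.414
```

```bash
python3 - <<'E'
from h import *
plan(.6677,-.0844,.1,2.8)
E
```

```text
t 28.77 pos [ 0.4772 -0.0723  0.1113] tooly 2.73 -> 2.8 rotvec deg [-0.07  0.   -0.07] then offset [-0.0214  0.1896  0.0113] len 0.191 grip 0.414 F [-0.6  0.4 -0.1]
```

Emit:
{"api": "carry_out", "payload": {"rows": [{"offset": [-0.0022, 0.0196, 0], "rot": [0, 0, 0], "gripper": 0}, {"offset": [-0.0045, 0.04, 0], "rot": [0, 0, 0], "gripper": 0}, {"offset": [-0.0045, 0.04, 0], "rot": [0, 0, 0], "gripper": 0}, {"offset": [-0.0045, 0.04, 0], "rot": [0, 0, 0], "gripper": 0}, {"offset": [-0.0035, 0.032, 0], "rot": [0, 0, 0], "gripper": 0}, {"offset": [-0.0022, 0.018, 0.02], "rot": [0, 0, 0], "gripper": 0}, {"offset": [0, 0, 0.02], "rot": [0, 0, 0], "gripper": 0}, {"offset": [0, 0, 0], "rot": [0, 0, 0], "gripper": 0}, {"offset": [0, 0, 0], "rot": [0, 0, 0], "gripper": 0}, {"offset": [0, 0, 0], "rot": [0, 0, 0], "gripper": 0}]}}

```text
time: 30.02
position: [0.6685, -0.0847, 0.073]
tool_rot: [2.167, 2.273, 0.001]
ft_force: [-0.4, -0.4, -0.1]
grip_width: 0.409
```

```bash
python3 - <<'E'
from h import *
plan(.6677,-.0844,.042,2.8)
d=cams.get_image("wrist"); cv2.imwrite(f"pics/w11.png",d["img"][:,:,::-1])
E
```

```text
t 30.02 pos [ 0.6685 -0.0847  0.073 ] tooly 2.74 -> 2.8 rotvec deg [ 0.08  0.04 -0.06] then offset [ 0.0003 -0.0007  0.031 ] len 0.001 grip 0.409 F [-0.4 -0.4 -0.1]
```

View pics/w11.png

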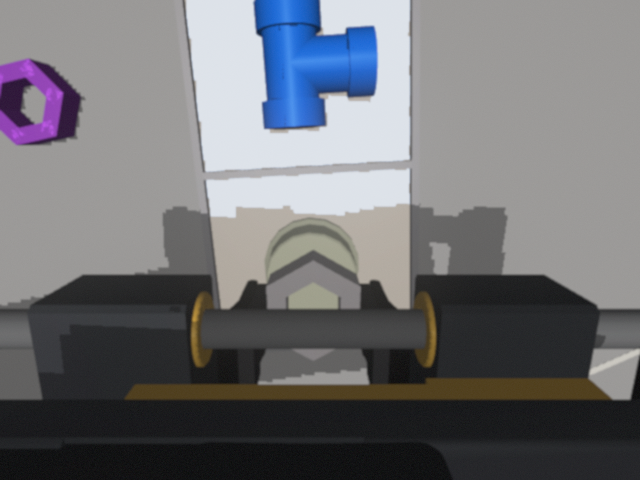

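Emit:
{"api": "carry_out", "payload": {"rows": [{"offset": [0, -0.0005, 0.012], "rot": [0, 0, 0], "gripper": 0}, {"offset": [0, 0, 0.01], "rot": [0, 0, 0], "gripper": 0}, {"offset": [0, 0, 0.005], "rot": [0, 0, 0], "gripper": 0}, {"offset": [0, 0, 0], "rot": [0, 0, 0], "gripper": 0}, {"offset": [0, 0, 0], "rot": [0, 0, 0], "gripper": 0}]}}

```text
time: 30.7
position: [0.668, -0.0844, 0.0451]
tool_rot: [2.167, 2.274, 0.0]
ft_force: [-0.3, 0.3, 0.1]
grip_width: 0.415
```

Emit:
{"api": "carry_out", "payload": {"rows": [{"offset": [0, 0, 0.002], "rot": [0, 0, 0], "gripper": 0}, {"offset": [0, 0, 0], "rot": [0, 0, 0], "gripper": 0}, {"offset": [0, 0, 0.0013], "rot": [0, 0, 0], "gripper": 0}, {"offset": [0, 0, 0], "rot": [0, 0, 0], "gripper": 0}, {"offset": [0, 0, 0], "rot": [0, 0, 0], "gripper": 0}]}}

```text
time: 31.32
position: [0.668, -0.0846, 0.0421]
tool_rot: [2.167, 2.274, 0.0]
ft_force: [-0.7, 0.2, 4.1]
grip_width: 0.407
```

Contact (4 N). Release, lift, and look.

Emit:
{"api": "carry_out", "payload": {"rows": [{"offset": [0, 0, 0], "rot": [0, 0, 0], "gripper": 0.5}, {"offset": [0, 0, 0], "rot": [0, 0, 0], "gripper": 0.6}, {"offset": [0, 0, 0], "rot": [0, 0, 0], "gripper": 0.65}, {"offset": [0, 0, 0], "rot": [0, 0, 0], "gripper": 0.65}, {"offset": [0, 0, -0.02], "rot": [0, 0, 0], "gripper": 0.65}, {"offset": [0, 0, -0.04], "rot": [0, 0, 0], "gripper": 1}, {"offset": [0, 0, -0.04], "rot": [0, 0, 0], "gripper": 1}, {"offset": [0, 0, -0.04], "rot": [0, 0, 0], "gripper": 1}, {"offset": [0, 0, 0], "rot": [0, 0, 0], "gripper": 1}, {"offset": [0, 0, 0], "rot": [0, 0, 0], "gripper": 1}]}}

```text
time: 32.58
position: [0.6678, -0.0845, 0.1822]
tool_rot: [2.167, 2.273, -0.0]
ft_force: [-0.6, 0.8, -0.8]
grip_width: 0.993
```

```bash
python3 - <<'E'
from h import *
import pickle
d=cams.get_image("wrist"); cv2.imwrite(f"pics/w12.png",d["img"][:,:,::-1]); pickle.dump(d,open("dw.pkl","wb"))
crop(d["img"],230,150,180,140,4,"w12a.png")
d=cams.get_image("scene"); cv2.imwrite(f"pics/s12.png",d["img"][:,:,::-1])
plan(.55,-.08,.2,2.8)
E
```

```text
t 32.67 pos [ 0.6671 -0.0847  0.1807] tooly 2.75 -> 2.8 rotvec deg [-0.1   0.   -0.05] then offset [ 0.0104 -0.1167 -0.0193] len 0.117 grip 0.997 F [ 0.2 -0.6 -0.5]
```

View pics/w12a.png

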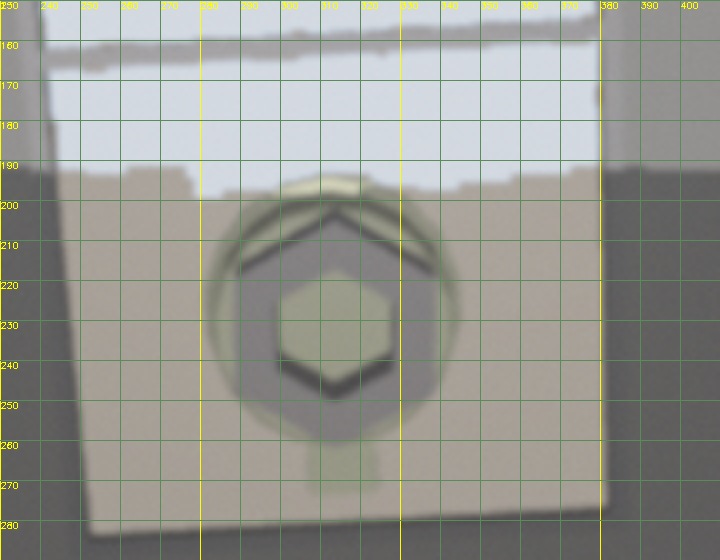

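View pics/s12.png

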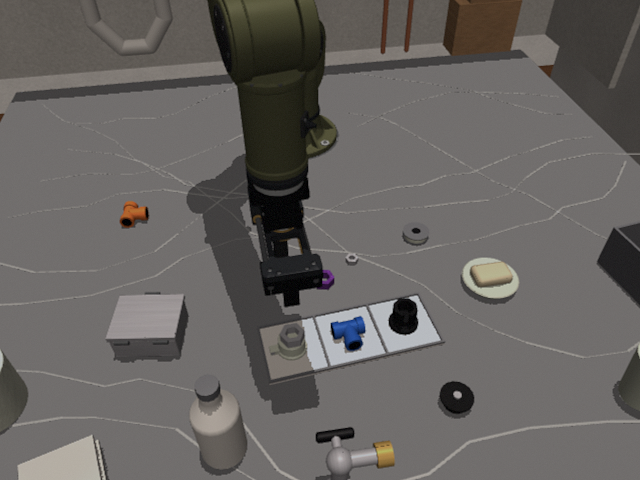

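Emit:
{"api": "carry_out", "payload": {"rows": [{"offset": [0, -0.03, -0.03], "rot": [0, 0, 0], "gripper": 1}, {"offset": [0, -0.05, -0.02], "rot": [0, 0, 0], "gripper": 1}, {"offset": [0, -0.05, 0], "rot": [0, 0, 0], "gripper": 1}, {"offset": [0, -0.04, 0], "rot": [0, 0, 0], "gripper": 1}, {"offset": [0, 0, 0], "rot": [0, 0, 0], "gripper": 1}, {"offset": [0, 0, 0], "rot": [0, 0, 0], "gripper": 1}, {"offset": [0, 0, 0], "rot": [0, 0, 0], "gripper": 1}]}}

```text
time: 33.55
position: [0.4989, -0.0921, 0.2315]
tool_rot: [-2.165, -2.275, -0.003]
ft_force: [-0.1, -0.4, -0.2]
grip_width: 1.003
```

```bash
python3 - <<'E'
from h import *
import pickle
W=pickle.load(open("dw.pkl","rb"))
n=p2w(W,313.8,232.7,.046); f=p2w(W,313.3,225,.006); print("wrist nut",n,"flange approx",f)
d={k:cams.get_image(k) for k in("top","scene")}; pickle.dump(d,open("d1.pkl","wb"))
crop(d["top"]["img"],215,105,155,110,5,"t13.png"); crop(d["scene"]["img"],255,285,195,105,4,"s13.png")
E
```

```text
wrist nut [ 0.66831972 -0.08183942  0.046     ] flange approx [ 0.66804311 -0.08424571  0.006     ]
```

View pics/t13.png

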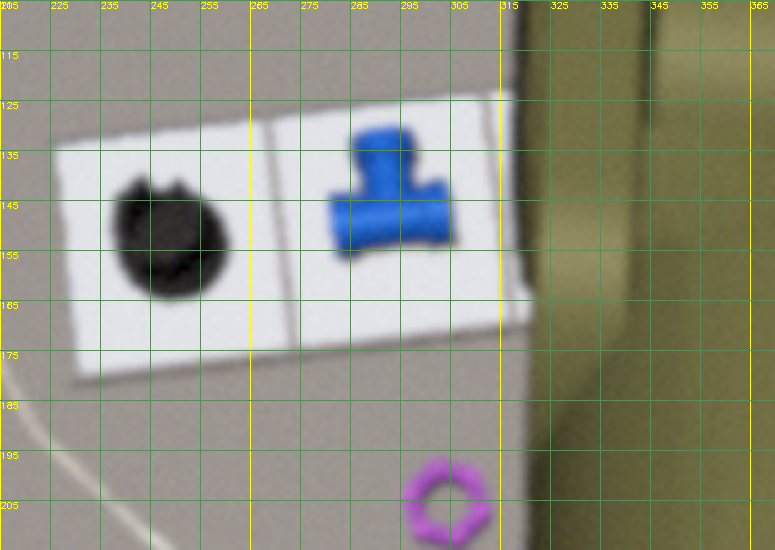

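View pics/s13.png

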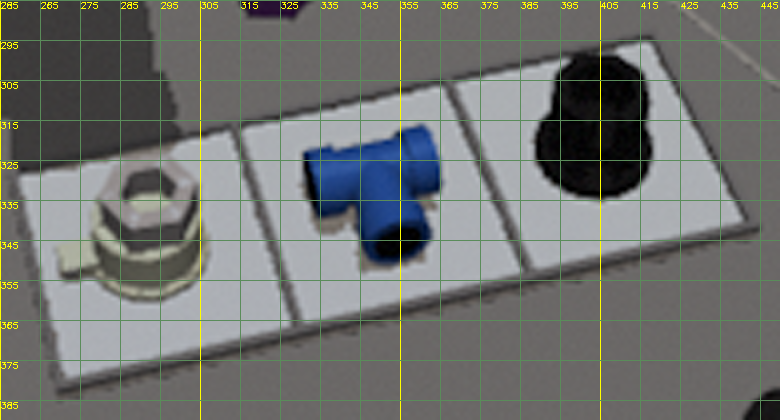

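```bash
python3 - <<'E'
from h import *
import pickle
d=pickle.load(open("d1.pkl","rb"));T,S=d["top"],d["scene"]
a=np.radians(5.9);X=np.array([np.cos(a),np.sin(a)]);Y=np.array([-X[1],X[0]]);c=np.array([.6572,.0149])
def tr(P): q=P[:2]-c; return np.round([q@X*1e3,q@Y*1e3],1)
m=p2w(T,293,147.8,.025); print("tee run mid(tray mm; center +4x)",tr(m), "branch",tr(p2w(T,291.3,131,.025)))
print("holder foot",tr(p2w(T,249.3,153,.010)))
print("nut S",tr(p2w(S,291.7,331,.046)),"cover foot S",tr(p2w(S,292.5,346.5,.0065)))
s=ctrl.get_state(); print(s["time"],s["position"])
E
```

```text
tee run mid(tray mm; center +4x) [-3.9 -1.8] branch [34.8 -2.6]
holder foot [ 1.2 98.1]
nut S [ -1.1 -97.7] cover foot S [  1.3 -98.8]
33.65 [ 0.49880302 -0.09187653  0.23142822]
```

All of them are within about 3 mm of their targets and at rest, and the gripper is clear. Handing in.

```bash
python3 - <<'E'
from bench import workorder
print(workorder.close_job())
E
```

```text
the job is handed in; nothing more can be done
None
```

The job is done and handed in at about 33.7 s of the 112 s allowed. I placed the parts in this order:
- **Blue tee:** middle compartment.
- **Black holder:** end compartment farthest from the box.
- **White hinge cover:** end compartment by the box.
- **Larger chrome nut:** flat on top of the cover.

These are the last camera checks, in the tray frame:

| Part | x (mm) | y (mm) | Target x, y (mm) |
|---|---|---|---|
| Tee | 0 | -2 | 0, 0 |
| Holder | +1 | +98 | 0, +100 |
| Cover | +1 | -99 | 0, -100 |
| Nut | -1 | -98 | centred on cover |

- **Nut on cover:** the nut is within about 3 mm of the cover's axis. Everything looked upright, and the gripper was open and well clear.
- **Not measured:** I did not measure tilt or speed. Upright and at rest come from the pictures and from the contact forces felt when setting down.
- **Disagreement:** the wrist camera read about 2–3 mm off the overhead and scene cameras along the tool's x axis. I allowed for it when placing the nut.
- **Covered view:** in the last overhead picture the arm hid the box-end compartment. The cover and nut were checked from the scene and wrist cameras only.
- **Bystanders:** nothing touched the small nut, the reel, the purple nut or the orange tee. The last pictures show them where they started.

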